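# Load the blow-off bin and lock its air pressure

## Task

Get the dust blow-off bin ready for the freshly routed parts: hang the wire basket inside the bin by hooking its bent lip over the bin's rim, lowering it gently and keeping both wooden parts in it. Set the air regulator: turn its knob until the pointer stands at the steel clip on the dial, and only then pull the knob straight up, all the way, so that it clicks out and locks at that setting. Leave the mallet, glue bottle and screw jar alone.

Things in the scene. Friction and masses are not known exactly. Their poses are not given: they have to be found in the camera images.
- bin: Open-topped steel blow-off bin bolted to the bench (does not move): 200 (x) x 240 (y) x 130 mm high, walls and floor 4 mm thick, plain rims. Origin: centre of its underside, z up. A brass nozzle bar lies low across its middle (top at 50 mm). Outside, a suction elbow (up to 77 mm high) is on the +x wall and a thin pipe on the +y wall; -x (towards the robot) and -y are bare. Any wall may be used.
- bin_front_rim (a point): Point on top of the bin's -x wall, which faces the robot: middle of its 240 mm length and of its 4 mm thickness, 130 mm above the bench.
- basket: Loose steel wire basket, 80 (x) x 100 (y) x 60 mm high, 0.28 kg (varies by a fifth), floor 3 mm thick. Origin: centre of its underside, z up. A bent lip 70 mm wide is on its -x side (see lip_under); a rigid bail over its middle carries a black grip bar (see basket_grip). Hung on a rim it settles with about 0.1 rad of lean.
- basket_grip (a point): Centre of the basket's grip bar, 100 mm above the basket's underside, over its middle. The bar is 12 mm thick (along the basket's x), 14 mm high and 76 mm long (along the basket's y).
- lip_under (a point): Top middle of the slot under the lip, at x -44.5, y 0, z 60 mm in the basket's frame; it comes to rest on the rim. The slot is 9 mm wide, from x = -40 (basket wall) to x = -49 mm (downturn, 2.5 mm thick, reaching down to z = 44 mm); below that the lip flares outwards to x = -57 mm at z = 36 mm, so its mouth is about 15 mm wide.
- part_a: Loose light-wood part lying in the basket, 42 x 22 x 12 mm with two small tabs (8 x 8 mm) on one long edge, 12 g. Origin: centre of the underside of its block.
- part_b: Loose light-wood part lying in the basket, 42 x 22 x 12 mm with one small tab (8 x 8 mm) on one long edge, 11 g. Origin: centre of the underside of its block.
- regulator: Air regulator bolted upright to the bench (does not move): aluminium body 56 mm square, pipes on its +y and -y sides down to the bench (62 mm to either side, up to 58 mm high), a gauge on its -x face whose needle follows the knob, and on top a round dial plate, 72 mm across, top 98 mm above the bench, graduated every 15 degrees. Origin: on the bench, on the knob's vertical axis.
- knob_grip (a point): On the knob's axis, 30 mm above its foot: a good height to grip. Round black fluted knob, 44 mm across, turning about a vertical axis; pushed in, its foot is on the dial and its top 136 mm above the bench (146 mm pulled out). Low down a pointer nose sticks out to 31 mm from the axis, its top 7.5 mm above the dial: keep fingertips above it. A white line on top points the same way.
- knob_pointer (a point): At the tip of the knob's pointer, 30 mm from the knob's axis.
- clip_mark (a point): Just inside the small steel set-point clip on the dial's rim, 30 mm from the knob's axis, where the pointer's tip is to come. The clip is 8 mm wide, reaches from 32 to 44 mm from the axis (8 mm beyond the rim) and stands 2 mm above the dial; it is fixed, at a different place on the rim each time. The pointer is at the clip when it points within the clip's width.
- pressure_turn (a joint): Turn of the knob, rad, 0 to 4.7, growing clockwise seen from above. At the start the clip lies 0.6 to 2.6 rad clockwise of the pointer. It turns with about 0.05 N m and stays where it is left.
- lock_pull (a joint): How far the knob is pulled out (up), m: 0 pushed in, 0.010 fully out, against a stop. Pulling takes about 8 N, rising to about 12 N at the click, 6 to 8 mm out; fingers give 2 to 3 mm, so pull until it stops. Past the click it stays out and a friction lock holds the setting (about 0.2 N m to turn). A push of about 10 N puts it back in.
- mallet: Loose rubber mallet lying on the bench: black head 58 mm across and 85 mm long, wooden handle reaching 260 mm from the head's middle. Origin: on the bench under the head. Bystander.
- glue: White plastic glue bottle, 56 mm across and 150 mm high, standing. Origin: centre of its base. Bystander.
- screws: Clear jar with a steel lid, 60 mm across and 75 mm high, standing. Origin: centre of its base. Bystander.
Mind the look-alikes: they are no part of the job. Leave any purple or red look-alike of the basket alone.

How it is judged:
By the outcome, as a careful person would: the job done as asked, in the order asked, and still so for the second after the job is handed in, with the robot touching nothing.
It also fails if it takes over 66 s, if anything falls off the work surface, if the arm or the gripper's body presses on something with over 40 N, if the wrist force passes 120 N, or if a joint passes its speed limit or range.

## Robot

A 6-joint arm with a two-finger parallel gripper is mounted at the origin on the work surface. World frame = base frame: x ahead of the robot, y to its left, z up, the work surface at z = 0. Lengths are in m, angles in rad, forces in N, time in s.
With the tool pointing down it reaches from about 0.375 to 0.975 m from the base axis. Payload 3.8 kg.
Tool frame: the origin (TCP) lies at the very end of the fingers, on their centre line; the grasp point (between the pads) lies 19 mm behind it (bot.grip_point_offset is the distance from the TCP to the grasp point, in m); z points along the fingers, x is the direction in which the jaws open and shut, and the axes are right-handed (so a half turn about z gives the same grasp; the last joint's range is limited). The gripper opens to 85 mm and grips with 20 to 120 N. Pads are 22 mm wide; open, the fingers measure 114 mm over their backs; the gripper's body (76 mm by 85 mm) begins 54 mm behind the grasp point. The pads swing forward as they close: fully open they stand 13 mm farther back than shut.
Start: joints at [-1.216, 0.264, 1.604, -0, 1.274, -0.037], TCP at [0.258, -0.624, 0.231] pointing down, gripper open.
Joint ranges: [-2.63, 2.63], [-0.94, 2.18], [0.31, 2.57], [-1.31, 4.45], [0, 2.66], [-2.55, 2.55]. Speed limits (rad/s): [2.57, 2.57, 3.14, 3.14, 3.14, 3.14].

## Interface

Orientations are given as a rotation vector (axis times angle).
In Python, from workcell import bot, read_camera gives the robot as it stands.
- The arm moves only by the tool arm_command, never from a script. Its argument "rows" is a list of rows, each an object with "delta_rot": the turn, a rotation vector about the tool's x, y, z in rad, a list of three; "xyz": the shift along the tool's x, y, z in m, a list of three; "gripper": the finger opening in m, from 0 to 0.0854. A call has 1 to 12 rows; each row shifts and turns the commanded pose from where the row before left it, along the tool's axes as they then stand; what a row does not reach is not made up. A row lasts 1/10 s, in which the tool goes at most 50 mm and 8.59 degrees, less where a joint would pass 70% of its speed; a pose out of reach is approached as far as the arm can. A call is refused whole if a number of a shift passes 0.05 or a number of a turn 0.15, either way. A call with a gripper value outside its range is refused whole. The fingers move at their own pace and stop on an object; "force" is the grip in N (left out, the last holds). Time passes only in rows, so rows that do not move let the fingers close. It gives the time, the measured TCP pose, the force and the opening at its end, in the units of the state.
- bot.read_state(): the state, without advancing time (a new reading comes with each control period).
- read_camera(name): name is "side" or "top"; returns a dict with "pixels" (400x640x3 uint8, red, green, blue), "range_z" (400x640 float32, m along the optical axis (not along the pixel's ray), 0 where there is no reading), "intrinsics" (3x3 intrinsics, pixels), "camera_from_world" (4x4, takes a point from world to camera coordinates). Camera axes: x right, y up, looking along -z (the intrinsics and any distortion apply to the point x, -y, -z); pixel columns grow to the right and rows downward; lengths in m; the calibration is good to about 2 mm. A picture is of the moment at which its call begins.
- bot.finish_job(): hands the job in, once; it reports no verdict.
The state is a dict: "time": time; "q": joint angles; "joint_vel": joint speeds; "joint_torque": joint torques, N m; "tool_pos": TCP position; "tcp_rot": TCP orientation; "wrist_force": force on the tool from outside, world axes, zero at the start; "torque": the same for the moment, N m; "width": opening from 0.0 (shut) to 1.0 (fully open).
Only numpy, scipy, OpenCV 4.12 (cv2) and the standard library are available. Lean on these libraries where they do the work, as an engineer would, in place of code of your own. Each camera call takes 0.05 s, during which the arm holds its last target.

## Working session

There is one attempt and no reset: what is moved stays moved. The work goes in short steps, Python scripts to look and compute and a tool call to move; the robot and the scene stay as the last step left them, time stands still between calls to the robot, and variables do not carry over. Pictures are saved under pics/ and viewed, and the job is handed in when it is done.

Besides the shell and the picture viewer there is one more tool, called in YAML: its name, and indented under it one key for each argument. arm_command: Moves the arm, as the interface text tells. Its arguments: {"type":"object","properties":{"rows":{"type":"array","items":{"type":"object","properties":{"delta_rot":{"type":"array","items":{"type":"number"}},"xyz":{"type":"array","items":{"type":"number"}},"gripper":{"type":"number"}}}},"force":{"type":"number"}},"required":["rows"]}

```bash
ls; mkdir -p pics; python3 - <<'E'
from workcell import bot, read_camera
import cv2
print(bot.read_state())
for n in ("top","side"):
    c=read_camera(n); cv2.imwrite(f"pics/{n}0.png",c["pixels"][...,::-1]); print(n,c["intrinsics"],c["camera_from_world"])
E
```

```text
pics
{'time': 0.0, 'q': array([-1.21591691e+00,  2.64798445e-01,  1.60541227e+00,  1.25988902e-05,
        1.27368326e+00, -3.68807996e-02]), 'joint_vel': array([-0.00105479,  0.00108262, -0.00061244, -0.00213174,  0.00164416,
        0.00070631]), 'joint_torque': array([ 1.20480445e-05, -5.15113878e+01, -3.67310643e+01, -3.04481262e-05,
        1.29830930e-02, -2.27529637e-05]), 'tool_pos': array([ 0.25748057, -0.62315541,  0.22991084]), 'tcp_rot': array([-2.61018534,  1.74585   ,  0.00291624]), 'wrist_force': array([ 0.68968486, -0.23559934,  0.36244503]), 'torque': array([-0.02507413,  0.01968523,  0.00885013]), 'width': 0.9995632482323459}
top [[479.7750665    0.         316.77958116]
 [  0.         479.7750665  204.94462788]
 [  0.           0.           1.        ]] [[-0.02346023 -0.9996928  -0.00799536  0.04980106]
 [ 0.98575111 -0.02446407  0.16642192 -0.55338936]
 [-0.1665664  -0.00397714  0.98602222 -1.17901161]
 [ 0.          0.          0.          1.        ]]
side [[404.7133511    0.         317.67304509]
 [  0.         404.7133511  204.46612958]
 [  0.           0.           1.        ]] [[-0.97814901 -0.20767587  0.00975994  0.55369769]
 [ 0.16514637 -0.74760418  0.64328428 -0.12913931]
 [-0.12629805  0.6308397   0.7655652  -1.21131214]
 [ 0.          0.          0.          1.        ]]
```

View pics/top0.png

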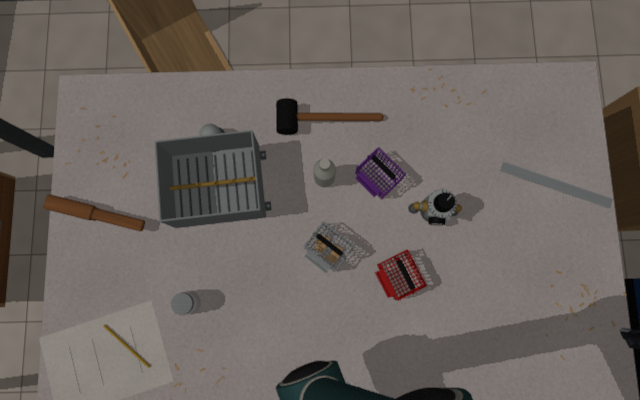

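View pics/side0.png

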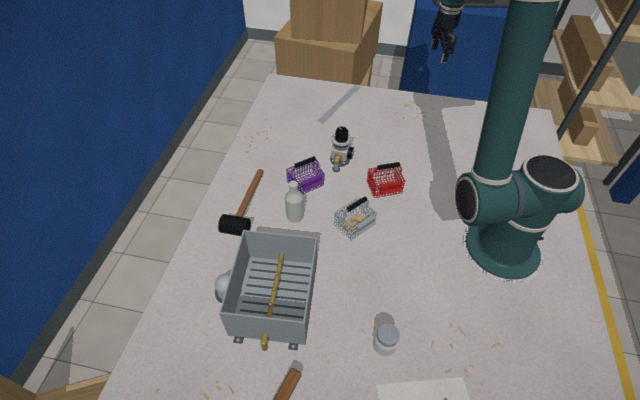

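```bash
cat > h.py <<'E'
import numpy as np, cv2
from workcell import bot, read_camera
def cam(n):
    c=read_camera(n); return c
def ray(c,u,v):
    K=c["intrinsics"];T=c["camera_from_world"]
    d=np.array([(u-K[0,2])/K[0,0],-(v-K[1,2])/K[1,1],-1.])
    R=T[:3,:3]; return -R.T@T[:3,3], R.T@d
def atz(c,u,v,z):
    o,d=ray(c,u,v); return o+d*(z-o[2])/d[2]
def proj(c,p):
    p=np.asarray(p); q=c["camera_from_world"][:3,:3]@p+c["camera_from_world"][:3,3]; K=c["intrinsics"]
    return K[0,0]*q[0]/-q[2]+K[0,2], K[1,1]*-q[1]/-q[2]+K[1,2]
def world(c):
    # full HxWx3
    z=c["range_z"]; K=c["intrinsics"];T=c["camera_from_world"]
    v,u=np.mgrid[0:400,0:640]
    P=np.stack([(u-K[0,2])/K[0,0]*z,-(v-K[1,2])/K[1,1]*z,-z],-1)-T[:3,3]
    W=P@T[:3,:3]; W[z==0]=np.nan; return W
def crop(c,name,u0,u1,v0,v1,s):
    cv2.imwrite("pics/"+name,cv2.resize(c["pixels"][v0:v1,u0:u1,::-1],None,fx=s,fy=s,interpolation=cv2.INTER_CUBIC))
E
python3 - <<'E'
from h import *
import pickle
t=cam("top");s=cam("side");pickle.dump((t,s),open("c0.pkl","wb"))
crop(t,"b0.png",290,370,205,280,10 if 0 else 8); crop(t,"r0.png",400,475,175,240,8)
crop(s,"sr0.png",315,365,115,180,8); crop(s,"sb0.png",320,390,190,245,8)
crop(t,"bin0.png",145,280,120,235,5)
E
```

```text
(no output)
```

View pics/b0.png

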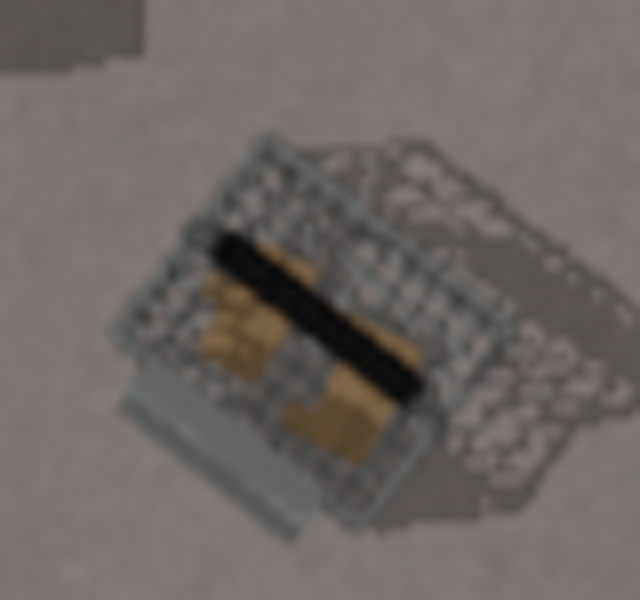

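View pics/r0.png

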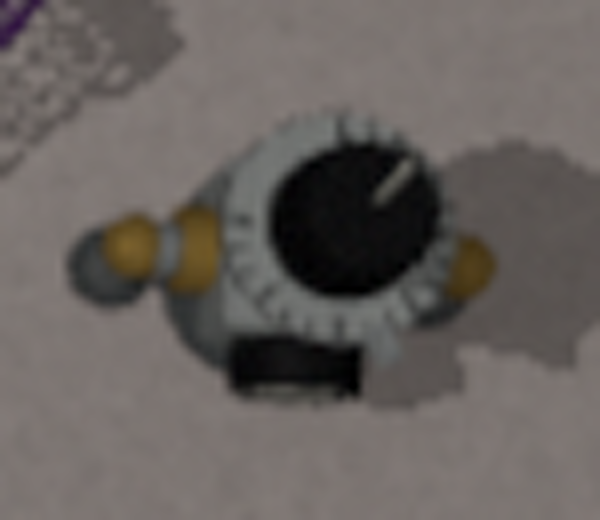

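View pics/sr0.png

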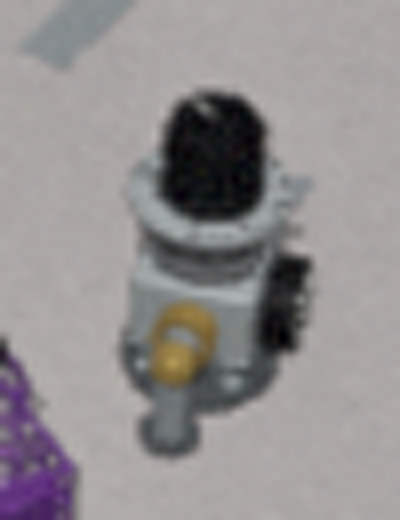

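View pics/sb0.png

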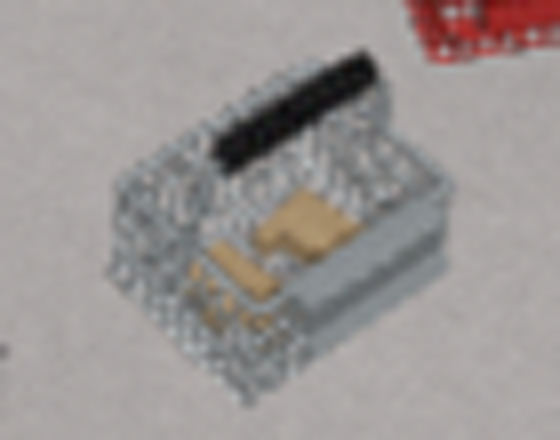

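View pics/bin0.png

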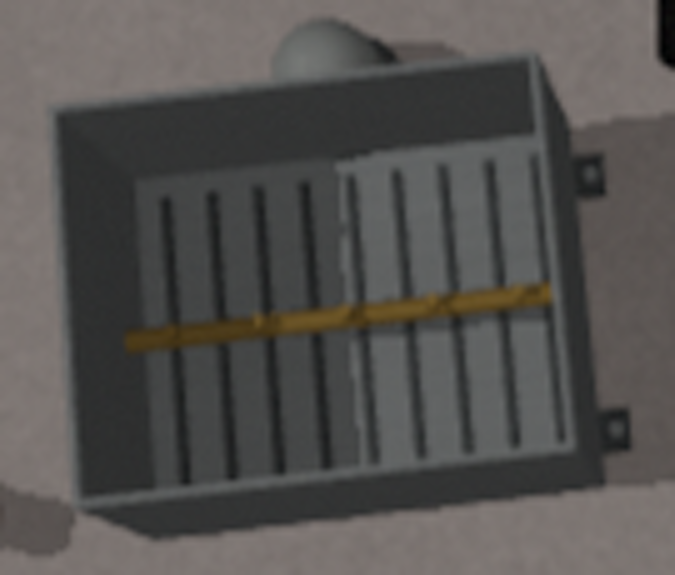

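```bash
python3 - <<'E'
from h import *
import pickle
np.set_printoptions(precision=4,suppress=True)
t,s=pickle.load(open("c0.pkl","rb"))
for n,c in(("top",t),("side",s)):
    W=world(c); px=c["pixels"].astype(int)
    if n=="top": B=(slice(205,280),slice(290,370)); N=(slice(130,235),slice(145,280)); R=(slice(175,240),slice(400,475))
    else: B=(slice(190,245),slice(320,390)); N=(slice(220,355),slice(215,330)); R=(slice(115,180),slice(325,365))
    w=W[B].reshape(-1,3);p=px[B].reshape(-1,3)
    m=(p.sum(1)<120)&(w[:,2]>.08)&(w[:,2]<.115); b=w[m]
    e=b[:,:2]-b[:,:2].mean(0); _,sv,vt=np.linalg.svd(e); pr=e@vt[0]
    a=vt[0]*np.sign(vt[0][1])
    print(n,"bar n",m.sum(),"mean",b.mean(0),"mid",b[:,:2].mean(0)+vt[0]*(pr.max()+pr.min())/2,"len",np.ptp(pr),"yaw",np.arctan2(-a[0],a[1]))
    w=W[N].reshape(-1,3); r=w[(w[:,2]>.122)&(w[:,2]<.138)]
    rect=cv2.minAreaRect(r[:,:2].astype(np.float32)); print("bin rim",len(r),rect,np.median(r[:,2]))
    w=W[R].reshape(-1,3); k=w[(w[:,2]>.131)&(w[:,2]<.142)]; print("knobtop",len(k),cv2.minEnclosingCircle(k[:,:2].astype(np.float32)),np.median(k[:,2]),k.mean(0))
    d=w[(w[:,2]>.094)&(w[:,2]<.102)]; print("dial",len(d),cv2.minEnclosingCircle(d[:,:2].astype(np.float32)))
# pixel readings, top
f=lambda x,y:(400+x/8-.44,175+y/8-.44)
print("knob c",atz(t,*f(355,219),.136),"line",atz(t,*f(378,200),.136),atz(t,*f(411,160),.136),"clip out",atz(t,*f(385,355),.1))
f=lambda x,y:(290+x/8-.44,205+y/8-.44)
print("bar ends",atz(t,*f(228,250),.107),atz(t,*f(412,385),.107),"lip corners",atz(t,*f(140,362),.06),atz(t,*f(320,492),.06))
f=lambda x,y:(145+x/5-.4,120+y/5-.4)
for q in((54,110),(537,57),(575,447),(78,502)): print("rim",atz(t,*f(*q),.13))
E
```

```text
top bar n 138 mean [0.448  0.0089 0.1068] mid [0.4481 0.009 ] len 0.074145676263011 yaw -0.6876729934813668
bin rim 846 ((0.6221460700035095, 0.3015328645706177), (0.20176847279071808, 0.2416379749774933), 5.241570472717285) 0.12934683829481994
knobtop 231 ((0.5449828505516052, -0.26853179931640625), 0.021770110353827477) 0.13596406592350813 [ 0.5438 -0.2682  0.1359]
dial 312 ((0.5403326749801636, -0.2692655324935913), 0.03921996429562569)
side bar n 77 mean [0.4488 0.0135 0.1047] mid [0.4474 0.0118] len 0.07167014172030531 yaw -0.6939293452760343
bin rim 833 ((0.6222677826881409, 0.29987311363220215), (0.20104514062404633, 0.2452290952205658), 5.283494472503662) 0.1286529041538571
knobtop 81 ((0.5447874665260315, -0.2670256197452545), 0.02170702815055847) 0.13493659840511865 [ 0.5434 -0.2669  0.1351]
dial 126 ((0.5406899452209473, -0.270270973443985), 0.038633547723293304)
knob c [ 0.5391 -0.2645  0.136 ] line [ 0.5446 -0.2716  0.136 ] [ 0.5564 -0.2822  0.136 ] clip out [ 0.5031 -0.2802  0.1   ]
bar ends [0.469  0.0349 0.107 ] [ 0.4273 -0.019   0.107 ] lip corners [0.4396 0.0632 0.06  ] [0.3982 0.0084 0.06  ]
rim [0.7068 0.4259 0.13  ]
rim [0.7275 0.1901 0.13  ]
rim [0.5339 0.1722 0.13  ]
rim [0.5133 0.4082 0.13  ]
```

```bash
python3 - <<'E'
from h import *
import pickle
np.set_printoptions(precision=4,suppress=True)
t,s=pickle.load(open("c0.pkl","rb"))
for n,c in(("top",t),("side",s)):
    W=world(c); px=c["pixels"].astype(int).sum(2)
    C=np.array([.5445,-.2680]) 
    d=W[...,:2]-C; r=np.hypot(d[...,0],d[...,1]); a=np.arctan2(d[...,1],d[...,0])
    m=(r<.022)&(W[...,2]>.13)&(px>170); i=np.argwhere(m)
    print(n,"line");print(np.c_[i,r[m]*1000,a[m],px[m]])
    m=(r>.033)&(r<.05)&(W[...,2]>.09)&(W[...,2]<.106)
    for lo in (.037,.0385): 
        mm=m&(r>lo); print(lo,np.c_[np.argwhere(mm),r[mm]*1000,a[mm],W[...,2][mm],px[mm]])
    m=(r<.0355)&(r>.024)&(W[...,2]>.1)&(W[...,2]<.115)
    print("nose",np.c_[np.argwhere(m),r[m]*1000,a[m],W[...,2][m]])
    # dial circle centre
    v,u=np.mgrid[0:400,0:640]
E
```

```text
top line
[[192.     444.      18.494    0.0998 235.    ]
 [192.     445.      18.5193  -0.0405 242.    ]
 [192.     446.      18.3943  -0.15   174.    ]
 [192.     447.      19.4081  -0.2989 242.    ]
 [192.     448.      20.087   -0.4093 273.    ]
 [193.     440.      19.9508   0.5383 248.    ]
 [193.     441.      18.6051   0.4902 204.    ]
 [194.     451.      20.0181  -0.8332 182.    ]
 [195.     450.      15.1747  -0.8213 260.    ]
 [195.     451.      17.8407  -0.9225 213.    ]
 [196.     449.      12.2956  -0.8287 202.    ]
 [196.     450.      14.4382  -0.9463 277.    ]
 [196.     451.      15.1049  -1.0367 178.    ]
 [197.     448.       8.8894  -0.8317 193.    ]
 [197.     449.      10.4391  -0.9843 244.    ]
 [197.     450.      13.8172  -1.0839 184.    ]
 [198.     448.       7.4145  -1.0595 239.    ]
 [198.     449.      10.9304  -1.1622 183.    ]
 [199.     447.       3.5111  -1.3032 206.    ]
 [199.     448.       6.3543  -1.3823 173.    ]]
0.037 [[197.     455.      37.1387  -1.2172   0.0963 228.    ]
 [217.     446.      37.566   -2.9205   0.1009 286.    ]
 [217.    
[... 5729 characters left out ...]
5.    ]]
0.0385 [[137.     352.      39.6946  -2.7658   0.0991 430.    ]
 [137.     353.      42.8803  -2.7938   0.0997 434.    ]
 [138.     352.      38.699   -2.9314   0.1003 409.    ]
 [138.     353.      41.9657  -2.9587   0.1013 425.    ]
 [139.     352.      39.3246  -2.8798   0.0941 409.    ]
 [140.     352.      39.5851  -2.8911   0.09   425.    ]]
nose [[138.     349.      28.4377  -2.9633   0.101 ]
 [139.     348.      25.5501   3.1005   0.1012]
 [140.     332.      31.8187   0.5962   0.1012]
 [140.     347.      24.3303   2.8262   0.1018]
 [142.     337.      24.434    1.227    0.1002]
 [142.     346.      27.0468   2.4785   0.1004]
 [144.     343.      31.1879   2.0046   0.1   ]]
```

```bash
cat >> h.py <<'E'
from scipy.spatial.transform import Rotation as Ro
np.set_printoptions(precision=4,suppress=True)
def st():
    s=bot.read_state(); R=Ro.from_rotvec(s["tcp_rot"]).as_matrix()
    x=R[:,0]; print("t",round(s["time"],2),"p",s["tool_pos"],"xyaw",round(np.arctan2(x[1],x[0]),4),"z",R[:,2],"q",s["q"],"F",s["wrist_force"],"w",round(s["width"]*.0854,4)); return s,R
def to(p,yaw,z=None):
    "tool-frame shift+turn to reach p with tool down and tool-x yaw (or yaw+pi)"
    s,R=st(); x=R[:,0]; y0=np.arctan2(x[1],x[0])
    best=None
    for k in (-1,0,1,2):
        d=(yaw+k*np.pi-y0)
        if best is None or abs(d)<abs(best): best=d
    Rt=np.array
    yw=y0+best; X=np.array([np.cos(yw),np.sin(yw),0]);Z=np.array([0,0,-1.]);Y=np.cross(Z,X)
    T=np.c_[X,Y,Z]
    print("shift tool",R.T@(np.array(p)-s["tool_pos"]),"world",np.array(p)-s["tool_pos"],"turn",Ro.from_matrix(R.T@T).as_rotvec(),"dyaw world",best)
E
python3 - <<'E'
from h import *
to((.448,.0105,.20),-.69)
E
```

```text
t 0.2 p [ 0.2576 -0.6234  0.2304] xyaw -1.179 z [-0.0005  0.0015 -1.    ] q [-1.2159  0.2645  1.6049  0.      1.2737 -0.0369] F [-0.2614 -0.363  -0.0699] w 0.0855
shift tool [-0.5131 -0.418   0.0312] world [ 0.1904  0.6339 -0.0304] turn [-0.0005  0.0015 -0.489 ] dyaw world 0.4890067939981573
```

arm_command:
  rows:
    - {"delta_rot": [0,0,-0.122],"xyz": [0,0,0],"gripper": 0.0854}
    - {"delta_rot": [0,0,-0.122],"xyz": [0,0,0],"gripper": 0.0854}
    - {"delta_rot": [0,0,-0.122],"xyz": [0,0,0],"gripper": 0.0854}
    - {"delta_rot": [0,0,-0.123],"xyz": [0,0,0],"gripper": 0.0854}
    - {"delta_rot": [0,0,0],"xyz": [-0.016,-0.038,0],"gripper": 0.0854}
    - {"delta_rot": [0,0,0],"xyz": [-0.016,-0.038,0],"gripper": 0.0854}
    - {"delta_rot": [0,0,0],"xyz": [-0.016,-0.038,0],"gripper": 0.0854}
    - {"delta_rot": [0,0,0],"xyz": [-0.016,-0.038,0],"gripper": 0.0854}
    - {"delta_rot": [0,0,0],"xyz": [-0.016,-0.038,0],"gripper": 0.0854}
    - {"delta_rot": [0,0,0],"xyz": [-0.016,-0.038,0],"gripper": 0.0854}
    - {"delta_rot": [0,0,0],"xyz": [-0.016,-0.038,0],"gripper": 0.0854}
    - {"delta_rot": [0,0,0],"xyz": [-0.016,-0.038,0],"gripper": 0.0854}

```text
time: 1.4
tool_pos: [0.3526, -0.3062, 0.2312]
tcp_rot: [-2.956, 1.063, -0.0]
wrist_force: [1.1, -0.8, -0.9]
width: 1.003
```

arm_command:
  rows:
    - {"delta_rot": [0,0,0],"xyz": [-0.016,-0.038,0],"gripper": 0.0854}
    - {"delta_rot": [0,0,0],"xyz": [-0.016,-0.038,0],"gripper": 0.0854}
    - {"delta_rot": [0,0,0],"xyz": [-0.016,-0.038,0],"gripper": 0.0854}
    - {"delta_rot": [0,0,0],"xyz": [-0.016,-0.038,0],"gripper": 0.0854}
    - {"delta_rot": [0,0,0],"xyz": [-0.016,-0.038,0],"gripper": 0.0854}
    - {"delta_rot": [0,0,0],"xyz": [-0.016,-0.038,0],"gripper": 0.0854}
    - {"delta_rot": [0,0,0],"xyz": [-0.016,-0.038,0],"gripper": 0.0854}
    - {"delta_rot": [0,0,0],"xyz": [0,0,0],"gripper": 0.0854}

```text
time: 2.2
tool_pos: [0.4362, -0.0274, 0.2314]
tcp_rot: [-2.958, 1.053, -0.0]
wrist_force: [0.5, -0.2, -0.3]
width: 1.0
```

```bash
python3 - <<'E'
from h import *
to((.448,.0105,.081),-.69)
E
```

```text
t 2.2 p [ 0.4362 -0.0274  0.2314] xyaw -0.6843 z [ 0.0007  0.0019 -1.    ] q [-0.1213 -0.2016  2.083   0.002   1.2598  0.5623] F [ 0.4938 -0.1504 -0.2969] w 0.0854
shift tool [-0.0147 -0.0365  0.1504] world [ 0.0118  0.0379 -0.1504] turn [-0.0019  0.0006  0.0057] dyaw world -0.005740713148718268
```

arm_command:
  rows:
    - {"delta_rot": [0,0,0.006],"xyz": [-0.0147,-0.0365,0],"gripper": 0.0854}
    - {"delta_rot": [0,0,0],"xyz": [0,0,0.035],"gripper": 0.0854}
    - {"delta_rot": [0,0,0],"xyz": [0,0,0.035],"gripper": 0.0854}
    - {"delta_rot": [0,0,0],"xyz": [0,0,0.035],"gripper": 0.0854}
    - {"delta_rot": [0,0,0],"xyz": [0,0,0.025],"gripper": 0.0854}
    - {"delta_rot": [0,0,0],"xyz": [0,0,0.014],"gripper": 0.0854}
    - {"delta_rot": [0,0,0],"xyz": [0,0,0.0064],"gripper": 0.0854}
    - {"delta_rot": [0,0,0],"xyz": [0,0,0],"gripper": 0.0854}

```text
time: 3.0
tool_pos: [0.4465, 0.0055, 0.0801]
tcp_rot: [2.952, -1.072, -0.003]
wrist_force: [-0.4, 1.0, 0.6]
width: 0.999
```

```bash
python3 - <<'E'
from h import *
to((.448,.0105,.081),-.69)
c=cam("side"); crop(c,"sb1.png",310,400,150,240,7)
E
```

```text
t 3.0 p [0.4465 0.0055 0.0801] xyaw -0.6966 z [-0.002  -0.0001 -1.    ] q [-0.0434 -0.018   2.2215 -0.0003  0.9401  0.6534] F [-0.3792  1.0451  0.6012] w 0.0853
shift tool [-0.0021 -0.0048 -0.0009] world [0.0015 0.005  0.0009] turn [ 0.0014  0.0015 -0.0066] dyaw world 0.006555148288706958
```

View pics/sb1.png

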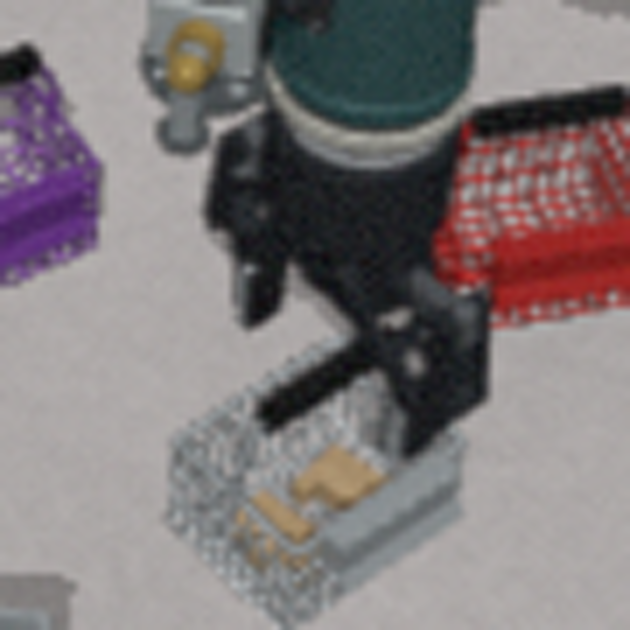

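The jaws straddle the bar (bar about (310,385) in the crop) between the basket walls. I'll correct by about 5 mm and close.

arm_command:
  rows:
    - {"delta_rot": [0,0,-0.006],"xyz": [-0.002,-0.0045,0],"gripper": 0.0854}
    - {"delta_rot": [0,0,0],"xyz": [0,0,0],"gripper": 0.03}
    - {"delta_rot": [0,0,0],"xyz": [0,0,0],"gripper": 0.004}
    - {"delta_rot": [0,0,0],"xyz": [0,0,0],"gripper": 0.004}
    - {"delta_rot": [0,0,0],"xyz": [0,0,0],"gripper": 0.004}
    - {"delta_rot": [0,0,0],"xyz": [0,0,0],"gripper": 0.004}
    - {"delta_rot": [0,0,0],"xyz": [0,0,0],"gripper": 0.004}
    - {"delta_rot": [0,0,0],"xyz": [0,0,0],"gripper": 0.004}
  force: 70

```text
time: 3.85
tool_pos: [0.4491, 0.0108, 0.0811]
tcp_rot: [-2.956, 1.062, -0.001]
wrist_force: [0.4, 0.2, 2.1]
width: 0.127
```

```bash
python3 - <<'E'
from h import *
st()
E
```

```text
t 3.85 p [0.4491 0.0108 0.0811] xyaw -0.69 z [ 0.0006  0.     -1.    ] q [-0.0315 -0.0162  2.2174  0.      0.9398  0.6585] F [0.3975 0.235  2.1411] w 0.0109
```

arm_command:
  rows:
    - {"delta_rot": [0,0,0],"xyz": [0,0,-0.005],"gripper": 0.004}
    - {"delta_rot": [0,0,0],"xyz": [0,0,-0.012],"gripper": 0.004}
    - {"delta_rot": [0,0,0],"xyz": [0,0,-0.018],"gripper": 0.004}
    - {"delta_rot": [0,0,0],"xyz": [0,0,-0.02],"gripper": 0.004}
    - {"delta_rot": [0,0,0],"xyz": [0,0,-0.02],"gripper": 0.004}
    - {"delta_rot": [0,0,0],"xyz": [0,0,-0.02],"gripper": 0.004}
    - {"delta_rot": [0,0,0],"xyz": [0,0,-0.02],"gripper": 0.004}
    - {"delta_rot": [0,0,0],"xyz": [0,0,-0.02],"gripper": 0.004}
    - {"delta_rot": [0,0,0],"xyz": [0,0,-0.02],"gripper": 0.004}
    - {"delta_rot": [0,0,0],"xyz": [0,0,-0.012],"gripper": 0.004}
    - {"delta_rot": [0,0,0],"xyz": [0,0,-0.006],"gripper": 0.004}
    - {"delta_rot": [0,0,0],"xyz": [0,0,0],"gripper": 0.004}

```text
time: 5.05
tool_pos: [0.449, 0.0108, 0.2546]
tcp_rot: [-2.956, 1.062, -0.002]
wrist_force: [0.8, 0.2, -2.7]
width: 0.122
```

```bash
python3 - <<'E'
from h import *
c=cam("side"); crop(c,"sb2.png",290,400,120,230,6)
C=np.array([.6222,.3006]);th=np.deg2rad(5.25)
ex=np.array([np.cos(th),np.sin(th)])
p=C-ex*(.098-.0445)
print(p); to((*p,.253),th)
E
```

```text
[0.5689 0.2957]
t 5.1 p [0.4485 0.0108 0.2536] xyaw -0.69 z [-0.0003  0.     -1.    ] q [-0.0315 -0.1907  2.033  -0.      1.2996  0.6585] F [-0.2617  0.6176 -3.2623] w 0.011
shift tool [-0.0885 -0.2964  0.0006] world [ 0.1204  0.2849 -0.0006] turn [ 0.0001  0.0003 -0.7816] dyaw world 0.7816326947448703
```

View pics/sb2.png

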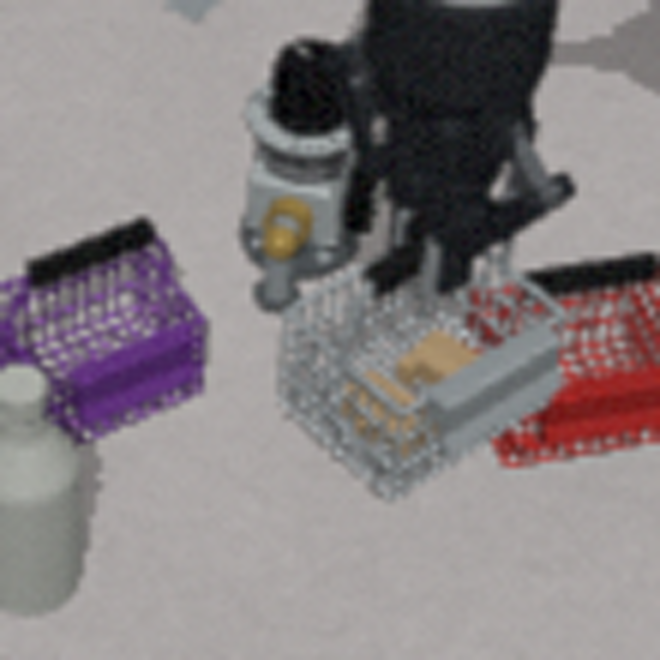

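arm_command:
  rows:
    - {"delta_rot": [0,0,-0.06],"xyz": [0,0,0],"gripper": 0.004}
    - {"delta_rot": [0,0,-0.1],"xyz": [0,0,0],"gripper": 0.004}
    - {"delta_rot": [0,0,-0.1],"xyz": [0,0,0],"gripper": 0.004}
    - {"delta_rot": [0,0,-0.1],"xyz": [0,0,0],"gripper": 0.004}
    - {"delta_rot": [0,0,-0.1],"xyz": [0,0,0],"gripper": 0.004}
    - {"delta_rot": [0,0,-0.1],"xyz": [0,0,0],"gripper": 0.004}
    - {"delta_rot": [0,0,-0.1],"xyz": [0,0,0],"gripper": 0.004}
    - {"delta_rot": [0,0,-0.08],"xyz": [0,0,0],"gripper": 0.004}
    - {"delta_rot": [0,0,-0.042],"xyz": [0,0,0],"gripper": 0.004}

```text
time: 6.0
tool_pos: [0.4477, 0.0108, 0.2521]
tcp_rot: [-3.138, -0.148, 0.005]
wrist_force: [-0.1, 0.3, -2.4]
width: 0.127
```

arm_command:
  rows:
    - {"delta_rot": [0,0,0],"xyz": [0.005,-0.01,0],"gripper": 0.004}
    - {"delta_rot": [0,0,0],"xyz": [0.01,-0.02,0],"gripper": 0.004}
    - {"delta_rot": [0,0,0],"xyz": [0.015,-0.028,0],"gripper": 0.004}
    - {"delta_rot": [0,0,0],"xyz": [0.016,-0.03,0],"gripper": 0.004}
    - {"delta_rot": [0,0,0],"xyz": [0.016,-0.03,0],"gripper": 0.004}
    - {"delta_rot": [0,0,0],"xyz": [0.016,-0.03,0],"gripper": 0.004}
    - {"delta_rot": [0,0,0],"xyz": [0.016,-0.03,0],"gripper": 0.004}
    - {"delta_rot": [0,0,0],"xyz": [0.016,-0.03,0],"gripper": 0.004}
    - {"delta_rot": [0,0,0],"xyz": [0.015,-0.028,0],"gripper": 0.004}
    - {"delta_rot": [0,0,0],"xyz": [0.013,-0.022,0],"gripper": 0.004}
    - {"delta_rot": [0,0,0],"xyz": [0.008,-0.015,0],"gripper": 0.004}
    - {"delta_rot": [0,0,0],"xyz": [0,0,0],"gripper": 0.004}

```text
time: 7.2
tool_pos: [0.569, 0.2983, 0.2524]
tcp_rot: [-3.138, -0.147, 0.003]
wrist_force: [0.5, -0.3, -3.1]
width: 0.127
```

```bash
python3 - <<'E'
from h import *
import pickle
to((.5689,.2957,.253),np.deg2rad(5.25))
t=cam("top");s=cam("side");pickle.dump((t,s),open("c1.pkl","wb"))
crop(t,"t3.png",145,285,110,235,5); crop(s,"s3.png",215,335,180,340,5)
E
```

```text
t 7.2 p [0.569  0.2983 0.2524] xyaw 0.0934 z [-0.0016 -0.     -1.    ] q [0.4438 0.1919 1.6523 0.0007 1.2988 0.3502] F [ 0.4744 -0.3281 -3.1439] w 0.0109
shift tool [-0.0003  0.0026 -0.0006] world [-0.0001 -0.0026  0.0006] turn [-0.0001  0.0016  0.0017] dyaw world -0.0017331996732015548
```

View pics/t3.png

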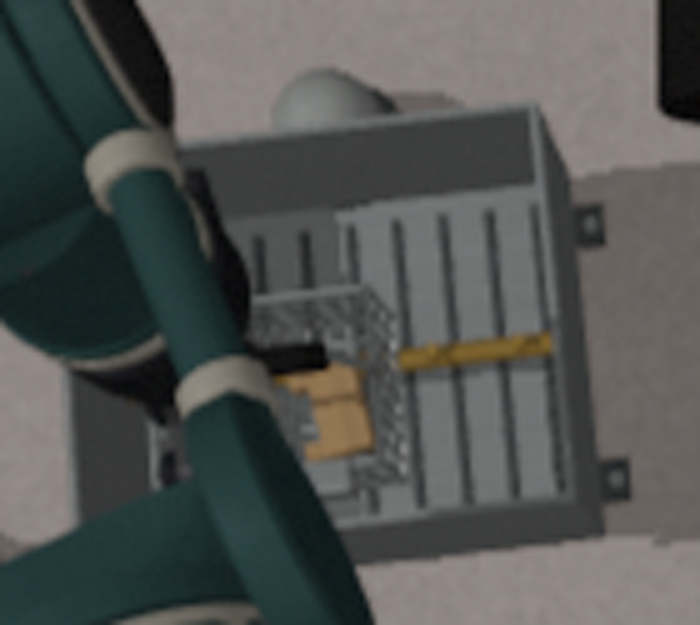

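View pics/s3.png

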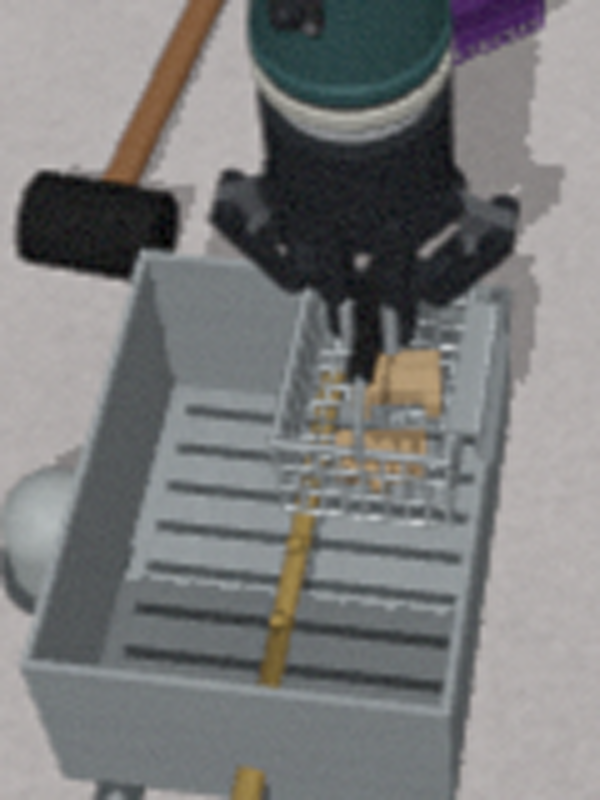

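```bash
python3 - <<'E'
from h import *
import pickle
t,s=pickle.load(open("c1.pkl","rb"))
C=np.array([.6222,.3006]);th=np.deg2rad(5.25);ex=np.array([np.cos(th),np.sin(th)]);ey=np.array([-ex[1],ex[0]])
for n,c in(("side",s),("top",t)):
    W=world(c); L=np.stack([(W[...,:2]-C)@ex,(W[...,:2]-C)@ey,W[...,2]],-1)
    m=(L[...,2]>.195)&(L[...,2]<.25)&(L[...,0]<-.088)&(L[...,0]>-.125)&(abs(L[...,1])<.06)
    P=L[m]; print(n,m.sum(),"x",np.percentile(P[:,0],[0,5,50,95,100]),"y",np.percentile(P[:,1],[0,2,50,98,100]))
    tp=P[P[:,2]>.223]; print("top part",len(tp),tp.mean(0) if len(tp) else 0, np.percentile(tp[:,0],[2,50,98]) if len(tp) else 0, np.percentile(tp[:,2],[2,50,98]) if len(tp) else 0)
    if len(tp)>10:
        print("slope z vs x,y,1", np.linalg.lstsq(np.c_[tp[:,:2],np.ones(len(tp))],tp[:,2],rcond=None)[0])
    # rim -x wall in this picture
    m=(L[...,2]>.122)&(L[...,2]<.137)&(L[...,0]<-.085)&(L[...,0]>-.115)&(abs(L[...,1])<.118)
    print("rim x",m.sum(),np.percentile(L[m][:,0],[2,10,50,90,98]))
    # lip outer edge yaw: for columns in y, min x
    for lo in np.arange(-.04,.04,.01):
        q=tp[(tp[:,1]>=lo)&(tp[:,1]<lo+.01)]
        if len(q): print(round(lo,3),len(q),q[:,0].min(),q[:,0].max(),q[:,2].mean())
E
```

```text
side 300 x [-0.1093 -0.108  -0.0987 -0.0899 -0.0888] y [-0.0511 -0.0364  0.0037  0.0478  0.0497]
top part 201 [-0.0961  0.0015  0.233 ] [-0.1035 -0.0957 -0.0891] [0.2274 0.2333 0.2361]
slope z vs x,y,1 [-0.018  -0.0048  0.2313]
rim x 125 [-0.1004 -0.1002 -0.0984 -0.0948 -0.0881]
-0.04 18 -0.10331382603587412 -0.08896957726464311 0.2331503714556564
-0.03 24 -0.10263538812877206 -0.08982616001940515 0.23323880845035894
-0.02 26 -0.10344482114019313 -0.08916459119083683 0.23277969372873888
-0.01 22 -0.10279929448122019 -0.09043880100115838 0.23358021921947072
0.0 25 -0.10363264596716418 -0.08932411384903637 0.2331175479876006
0.01 26 -0.10323051011335257 -0.08944919587598066 0.23386271164706032
0.02 26 -0.10363196405556208 -0.08992808307145338 0.23345871084724848
0.03 21 -0.1028320619639732 -0.08897080839593041 0.23212234448024155
top 124 x [-0.1083 -0.1069 -0.0946 -0.089  -0.0882] y [-0.0494 -0.0488 -0.0297 -0.0161  0.0495]
top part 77 [-0.0945 -0.0278  0.233 ] [-0.1028 -0.0929 -0.0884] [0.2257 0.2334 0.2374]
slope z vs x,y,1 [0.0898 0.0248 0.2422]
rim x 113 [-0.1005 -0.1    -0.0986 -0.0963 -0.0928]
-0.04 24 -0.10246196921274975 -0.08820403393679137 0.2322238611906977
-0.03 33 -0.10304222222356153 -0.08982519123712593 0.233885668300474
-0.02 8 -0.09631405548970912 -0.08885158965571023 0.2343175535742465
```

arm_command:
  rows:
    - {"delta_rot": [0,0,0],"xyz": [-0.001,0.002,0.005],"gripper": 0.004}
    - {"delta_rot": [0,0,0],"xyz": [0,0,0.01],"gripper": 0.004}
    - {"delta_rot": [0,0,0],"xyz": [0,0,0.014],"gripper": 0.004}
    - {"delta_rot": [0,0,0],"xyz": [0,0,0.014],"gripper": 0.004}
    - {"delta_rot": [0,0,0],"xyz": [0,0,0.012],"gripper": 0.004}
    - {"delta_rot": [0,0,0],"xyz": [0,0,0.01],"gripper": 0.004}
    - {"delta_rot": [0,0,0],"xyz": [0,0,0.008],"gripper": 0.004}
    - {"delta_rot": [0,0,0],"xyz": [0,0,0.006],"gripper": 0.004}
    - {"delta_rot": [0,0,0],"xyz": [0,0,0.004],"gripper": 0.004}
    - {"delta_rot": [0,0,0],"xyz": [0,0,0],"gripper": 0.004}

```text
time: 8.3
tool_pos: [0.568, 0.2939, 0.1704]
tcp_rot: [3.138, 0.145, -0.001]
wrist_force: [0.2, -0.4, -2.7]
width: 0.128
```

```bash
python3 - <<'E'
from h import *
to((.5679,.2947,.151),np.deg2rad(5.25))
s=cam("side")
crop(s,"s4.png",240,335,210,320,7)
C=np.array([.6222,.3006]);th=np.deg2rad(5.25);ex=np.array([np.cos(th),np.sin(th)]);ey=np.array([-ex[1],ex[0]])
W=world(s); L=np.stack([(W[...,:2]-C)@ex,(W[...,:2]-C)@ey,W[...,2]],-1)
m=(L[...,2]>.139)&(L[...,2]<.16)&(L[...,0]<-.085)&(L[...,0]>-.125)&(abs(L[...,1])<.036)
print(m.sum(),np.percentile(L[m],[2,50,98],axis=0))
E
```

```text
t 8.3 p [0.568  0.2939 0.1704] xyaw 0.0921 z [-0.0007 -0.0003 -1.    ] q [ 0.4385  0.2413  1.7471 -0.      1.1539  0.3465] F [ 0.2225 -0.4147 -2.6772] w 0.0109
shift tool [-0.     -0.0008  0.0194] world [-0.0001  0.0008 -0.0194] turn [0.0003 0.0007 0.0004] dyaw world -0.0004342007644939777
163 [[-0.1042 -0.0349  0.143 ]
 [-0.097   0.0001  0.1509]
 [-0.0899  0.0314  0.1542]]
```

View pics/s4.png

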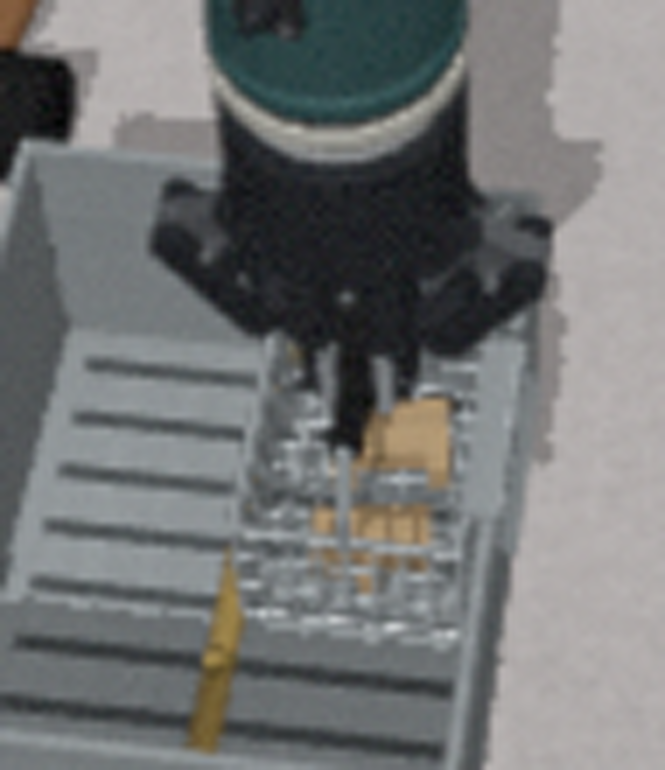

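arm_command:
  rows:
    - {"delta_rot": [0,0,0],"xyz": [0,0,0.005],"gripper": 0.004}
    - {"delta_rot": [0,0,0],"xyz": [0,0,0.004],"gripper": 0.004}
    - {"delta_rot": [0,0,0],"xyz": [0,0,0.003],"gripper": 0.004}
    - {"delta_rot": [0,0,0],"xyz": [0,0,0.002],"gripper": 0.004}
    - {"delta_rot": [0,0,0],"xyz": [0,0,0.0015],"gripper": 0.004}
    - {"delta_rot": [0,0,0],"xyz": [0,0,0],"gripper": 0.004}

```text
time: 8.95
tool_pos: [0.5681, 0.2939, 0.155]
tcp_rot: [3.138, 0.144, -0.001]
wrist_force: [-0.6, -0.1, -2.9]
width: 0.126
```

```bash
python3 - <<'E'
from h import *
to((.5679,.2947,.151),np.deg2rad(5.25))
E
```

```text
t 8.95 p [0.5681 0.2939 0.155 ] xyaw 0.092 z [-0.0005 -0.0002 -1.    ] q [0.4384 0.2539 1.7612 0.     1.127  0.3465] F [-0.5519 -0.1207 -2.948 ] w 0.0108
shift tool [-0.0001 -0.0008  0.004 ] world [-0.0002  0.0008 -0.004 ] turn [0.0001 0.0005 0.0003] dyaw world -0.00032647153149897856
```

arm_command:
  rows:
    - {"delta_rot": [0,0,0],"xyz": [0,0,0.0015],"gripper": 0.004}
    - {"delta_rot": [0,0,0],"xyz": [0,0,0.001],"gripper": 0.004}
    - {"delta_rot": [0,0,0],"xyz": [0,0,0.001],"gripper": 0.004}
    - {"delta_rot": [0,0,0],"xyz": [0,0,0],"gripper": 0.004}

```text
time: 9.35
tool_pos: [0.5681, 0.2939, 0.1517]
tcp_rot: [3.138, 0.144, -0.0]
wrist_force: [0.4, -0.5, -3.0]
width: 0.124
```

arm_command:
  rows:
    - {"delta_rot": [0,0,0],"xyz": [0,0,0.001],"gripper": 0.004}
    - {"delta_rot": [0,0,0],"xyz": [0,0,0.0005],"gripper": 0.004}
    - {"delta_rot": [0,0,0],"xyz": [0,0,0],"gripper": 0.004}

```text
time: 9.65
tool_pos: [0.5685, 0.294, 0.151]
tcp_rot: [-3.138, -0.144, -0.001]
wrist_force: [-0.6, -0.1, 0.5]
width: 0.126
```

arm_command:
  rows:
    - {"delta_rot": [0,0,0],"xyz": [0,0,0],"gripper": 0.012}
    - {"delta_rot": [0,0,0],"xyz": [0,0,0],"gripper": 0.014}
    - {"delta_rot": [0,0,0],"xyz": [0,0,0],"gripper": 0.017}
    - {"delta_rot": [0,0,0],"xyz": [0,0,0],"gripper": 0.021}
    - {"delta_rot": [0,0,0],"xyz": [0,0,0],"gripper": 0.027}
    - {"delta_rot": [0,0,0],"xyz": [0,0,0],"gripper": 0.035}
    - {"delta_rot": [0,0,0],"xyz": [0,0,0],"gripper": 0.045}
    - {"delta_rot": [0,0,0],"xyz": [0,0,0],"gripper": 0.055}
    - {"delta_rot": [0,0,0],"xyz": [0,0,0],"gripper": 0.06}
  force: 20

```text
time: 10.55
tool_pos: [0.5682, 0.2939, 0.1504]
tcp_rot: [3.138, 0.145, -0.0]
wrist_force: [0.7, 0.3, -0.1]
width: 0.703
```

```bash
python3 - <<'E'
from h import *
st()
s=cam("side")
crop(s,"s5.png",240,335,210,320,7)
E
```

```text
t 10.55 p [0.5682 0.2939 0.1504] xyaw 0.092 z [-0.0001 -0.     -1.    ] q [0.4385 0.258  1.7653 0.     1.1184 0.3464] F [ 0.7379  0.2891 -0.0503] w 0.06
```

View pics/s5.png

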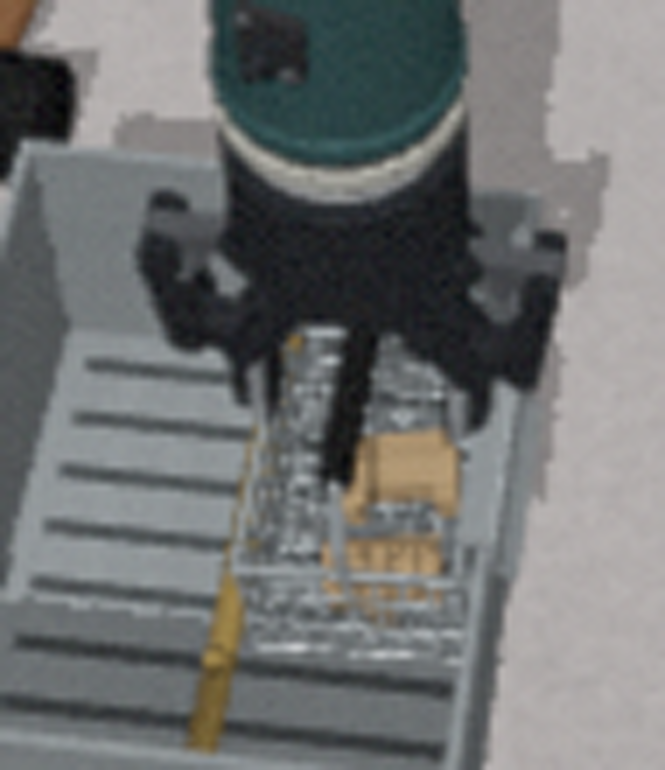

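The basket hangs on the rim, leaning slightly, with both wooden parts inside (crop (405,465) and (385,560)). Next I retreat and go to the regulator.

arm_command:
  rows:
    - {"delta_rot": [0,0,0],"xyz": [0,0,-0.01],"gripper": 0.06}
    - {"delta_rot": [0,0,0],"xyz": [0,0,-0.03],"gripper": 0.06}
    - {"delta_rot": [0,0,0],"xyz": [0,0,-0.03],"gripper": 0.06}
    - {"delta_rot": [0,0,0],"xyz": [0,0,-0.03],"gripper": 0.07}
    - {"delta_rot": [0,0,0],"xyz": [-0.003,0.018,0],"gripper": 0.07}
    - {"delta_rot": [0,0,0],"xyz": [-0.005,0.037,0],"gripper": 0.07}
    - {"delta_rot": [0,0,0],"xyz": [-0.005,0.037,0],"gripper": 0.07}
    - {"delta_rot": [0,0,0],"xyz": [-0.005,0.037,0],"gripper": 0.07}
    - {"delta_rot": [0,0,0],"xyz": [-0.005,0.037,0],"gripper": 0.07}
    - {"delta_rot": [0,0,0],"xyz": [-0.005,0.037,0],"gripper": 0.07}
    - {"delta_rot": [0,0,0],"xyz": [-0.005,0.037,0],"gripper": 0.07}
    - {"delta_rot": [0,0,0],"xyz": [-0.005,0.037,0],"gripper": 0.07}

```text
time: 11.8
tool_pos: [0.5549, 0.0126, 0.2501]
tcp_rot: [3.138, 0.144, -0.001]
wrist_force: [1.4, 0.7, -0.1]
width: 0.818
```

arm_command:
  rows:
    - {"delta_rot": [0,0,0],"xyz": [-0.005,0.037,0],"gripper": 0.07}
    - {"delta_rot": [0,0,0],"xyz": [-0.005,0.037,0],"gripper": 0.07}
    - {"delta_rot": [0,0,0],"xyz": [-0.005,0.037,0],"gripper": 0.07}
    - {"delta_rot": [0,0,0],"xyz": [-0.005,0.037,0],"gripper": 0.07}
    - {"delta_rot": [0,0,0],"xyz": [-0.005,0.037,0],"gripper": 0.07}
    - {"delta_rot": [0,0,0],"xyz": [-0.005,0.037,0],"gripper": 0.07}
    - {"delta_rot": [0,0,0],"xyz": [-0.005,0.037,0],"gripper": 0.07}
    - {"delta_rot": [0,0,0],"xyz": [-0.005,0.02,0],"gripper": 0.07}
    - {"delta_rot": [0,0,-0.112],"xyz": [0,0,0],"gripper": 0.07}
    - {"delta_rot": [0,0,-0.112],"xyz": [0,0,0],"gripper": 0.07}
    - {"delta_rot": [0,0,-0.112],"xyz": [0,0,0],"gripper": 0.07}
    - {"delta_rot": [0,0,-0.112],"xyz": [0,0,0],"gripper": 0.07}

```text
time: 13.0
tool_pos: [0.5407, -0.2673, 0.2498]
tcp_rot: [-3.026, -0.844, 0.001]
wrist_force: [0.6, 0.8, -0.2]
width: 0.816
```

```bash
python3 - <<'E'
from h import *
to((.5445,-.268,.109),.54)
t=cam("top");s=cam("side"); crop(t,"t6.png",140,290,110,260,4); crop(s,"s6.png",215,335,210,350,5)
E
```

```text
t 13.0 p [ 0.5407 -0.2673  0.2498] xyaw 0.5439 z [-0.001   0.0003 -1.    ] q [-0.5004  0.1187  1.741  -0.0002  1.2829 -1.0442] F [ 0.6226  0.7669 -0.2041] w 0.0697
shift tool [0.003  0.0027 0.1408] world [ 0.0038 -0.0007 -0.1408] turn [-0.0008  0.0007  0.0039] dyaw world -0.003926341332620598
```

View pics/s6.png

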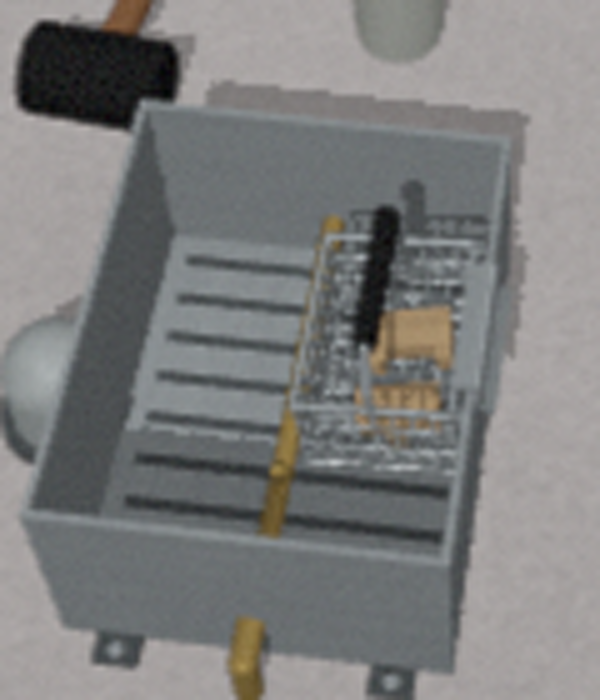

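View pics/t6.png

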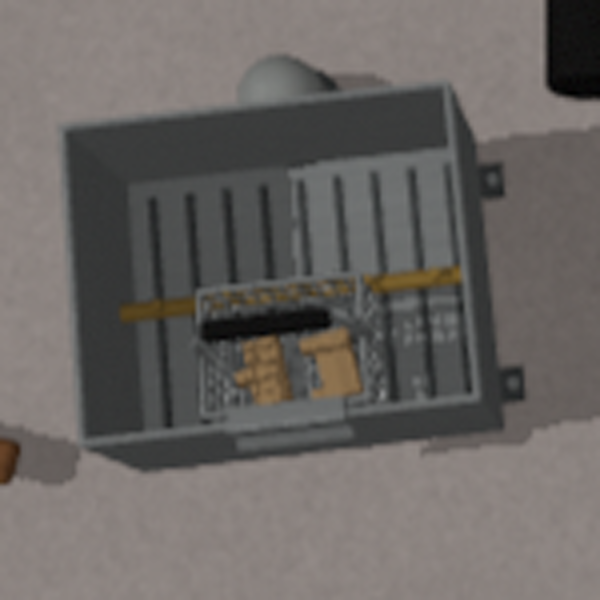

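Hook sits over the front rim (top crop (293,440)), both parts inside. Descending on the knob.

arm_command:
  rows:
    - {"delta_rot": [0,0,0],"xyz": [0.003,0.0027,0.02],"gripper": 0.07}
    - {"delta_rot": [0,0,0],"xyz": [0,0,0.035],"gripper": 0.07}
    - {"delta_rot": [0,0,0],"xyz": [0,0,0.035],"gripper": 0.07}
    - {"delta_rot": [0,0,0],"xyz": [0,0,0.025],"gripper": 0.07}
    - {"delta_rot": [0,0,0],"xyz": [0,0,0.015],"gripper": 0.07}
    - {"delta_rot": [0,0,0],"xyz": [0,0,0.009],"gripper": 0.07}
    - {"delta_rot": [0,0,0],"xyz": [0,0,0],"gripper": 0.07}

```text
time: 13.8
tool_pos: [0.545, -0.2675, 0.1105]
tcp_rot: [-3.027, -0.836, 0.002]
wrist_force: [0.4, -0.0, 0.0]
width: 0.819
```

```bash
python3 - <<'E'
from h import *
to((.5445,-.268,.108),.54)
t=cam("top");s=cam("side"); crop(t,"t7.png",390,490,160,250,6); crop(s,"s7.png",305,375,100,180,7)
E
```

```text
t 13.8 p [ 0.545  -0.2675  0.1105] xyaw 0.539 z [-0.0015  0.0008 -1.    ] q [-0.4973  0.2395  1.8686 -0.      1.0352 -1.0363] F [ 0.4098 -0.0495  0.0096] w 0.07
shift tool [-0.0007  0.0002  0.0025] world [-0.0005 -0.0005 -0.0025] turn [-0.0014  0.0009 -0.001 ] dyaw world 0.000955557561540421
```

View pics/s7.png

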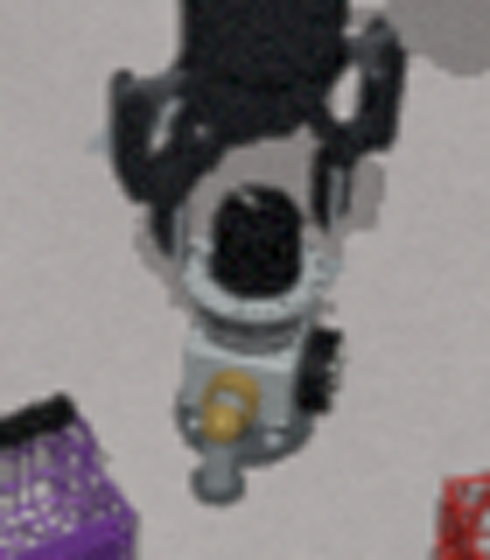

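View pics/t7.png

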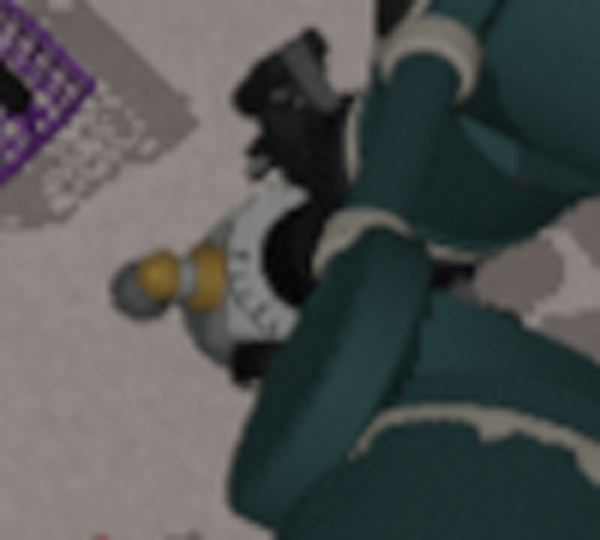

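arm_command:
  rows:
    - {"delta_rot": [0,0,0],"xyz": [-0.0005,0,0.0025],"gripper": 0.07}
    - {"delta_rot": [0,0,0],"xyz": [0,0,0],"gripper": 0.036}
    - {"delta_rot": [0,0,0],"xyz": [0,0,0],"gripper": 0.036}
    - {"delta_rot": [0,0,0],"xyz": [0,0,0],"gripper": 0.036}
    - {"delta_rot": [0,0,0],"xyz": [0,0,0],"gripper": 0.036}
    - {"delta_rot": [0,0,0],"xyz": [0,0,0],"gripper": 0.036}
  force: 40

```text
time: 14.5
tool_pos: [0.5424, -0.2702, 0.1109]
tcp_rot: [3.025, 0.839, -0.009]
wrist_force: [-13.3, -5.5, 10.8]
width: 0.501
```

```bash
python3 - <<'E'
from h import *
st()
E
```

```text
t 14.5 p [ 0.5424 -0.2702  0.1109] xyaw 0.5408 z [-0.0049 -0.0036 -1.    ] q [-0.5001  0.2379  1.8697 -0.0064  1.0366 -1.0377] F [-13.283   -5.4875  10.8098] w 0.0428
```

arm_command:
  rows:
    - {"delta_rot": [0,0,0],"xyz": [-0.002,0.0005,-0.0015],"gripper": 0.036}
    - {"delta_rot": [0,0,0],"xyz": [-0.001,0,-0.001],"gripper": 0.036}
    - {"delta_rot": [0,0,0],"xyz": [0,0,0],"gripper": 0.036}

```text
time: 14.8
tool_pos: [0.5422, -0.2703, 0.1116]
tcp_rot: [3.027, 0.838, -0.002]
wrist_force: [-5.0, -2.8, 1.2]
width: 0.502
```

```bash
python3 - <<'E'
from h import *
st()
E
```

```text
t 14.8 p [ 0.5422 -0.2703  0.1116] xyaw 0.5401 z [-0.001  -0.0006 -1.    ] q [-0.5029  0.2355  1.8714 -0.0012  1.0352 -1.0424] F [-5.0179 -2.8306  1.1797] w 0.0429
```

arm_command:
  rows:
    - {"delta_rot": [0,0,0],"xyz": [-0.0012,0,0],"gripper": 0.036}
    - {"delta_rot": [0,0,0.06],"xyz": [0,0,0],"gripper": 0.036}
    - {"delta_rot": [0,0,0.12],"xyz": [0,0,0],"gripper": 0.036}
    - {"delta_rot": [0,0,0.12],"xyz": [0,0,0],"gripper": 0.036}
    - {"delta_rot": [0,0,0.12],"xyz": [0,0,0],"gripper": 0.036}
    - {"delta_rot": [0,0,0.12],"xyz": [0,0,0],"gripper": 0.036}
    - {"delta_rot": [0,0,0.12],"xyz": [0,0,0],"gripper": 0.036}
    - {"delta_rot": [0,0,0.12],"xyz": [0,0,0],"gripper": 0.036}
    - {"delta_rot": [0,0,0.12],"xyz": [0,0,0],"gripper": 0.036}
    - {"delta_rot": [0,0,0.1],"xyz": [0,0,0],"gripper": 0.036}
    - {"delta_rot": [0,0,0],"xyz": [0,0,0],"gripper": 0.036}

```text
time: 15.9
tool_pos: [0.5414, -0.2703, 0.1115]
tcp_rot: [3.059, -0.716, -0.002]
wrist_force: [-5.5, -0.9, 4.2]
width: 0.501
```

```bash
python3 - <<'E'
from h import *
st(); print(bot.read_state()["torque"])
E
```

```text
t 15.9 p [ 0.5414 -0.2703  0.1115] xyaw -0.46 z [-0.0011  0.0002 -1.    ] q [-0.504   0.2346  1.8725 -0.0004  1.0355 -0.0438] F [-5.5131 -0.9135  4.1615] w 0.0428
[-0.0886  0.7748 -0.0017]
```

arm_command:
  rows:
    - {"delta_rot": [0,0,0.05],"xyz": [-0.001,0,0],"gripper": 0.036}
    - {"delta_rot": [0,0,0.12],"xyz": [0,0,0],"gripper": 0.036}
    - {"delta_rot": [0,0,0.12],"xyz": [0,0,0],"gripper": 0.036}
    - {"delta_rot": [0,0,0.12],"xyz": [0,0,0],"gripper": 0.036}
    - {"delta_rot": [0,0,0.12],"xyz": [0,0,0],"gripper": 0.036}
    - {"delta_rot": [0,0,0.12],"xyz": [0,0,0],"gripper": 0.036}
    - {"delta_rot": [0,0,0.12],"xyz": [0,0,0],"gripper": 0.036}
    - {"delta_rot": [0,0,0.08],"xyz": [0,0,0],"gripper": 0.036}
    - {"delta_rot": [0,0,0],"xyz": [0,0,0],"gripper": 0.036}

```text
time: 16.8
tool_pos: [0.541, -0.2698, 0.1116]
tcp_rot: [-2.493, 1.911, 0.0]
wrist_force: [-3.1, -0.4, 3.0]
width: 0.501
```

```bash
python3 - <<'E'
from h import *
st(); print(bot.read_state()["torque"])
t=cam("top");s=cam("side"); crop(t,"t8.png",390,490,160,250,6); crop(s,"s8.png",305,375,100,180,7)
E
```

```text
t 16.8 p [ 0.541  -0.2698  0.1116] xyaw -1.3079 z [-0.      0.0003 -1.    ] q [-0.504   0.233   1.8745  0.0003  1.0342  0.8038] F [-3.0796 -0.4361  3.0471] w 0.0428
[-0.011   0.6104 -0.0236]
```

View pics/s8.png

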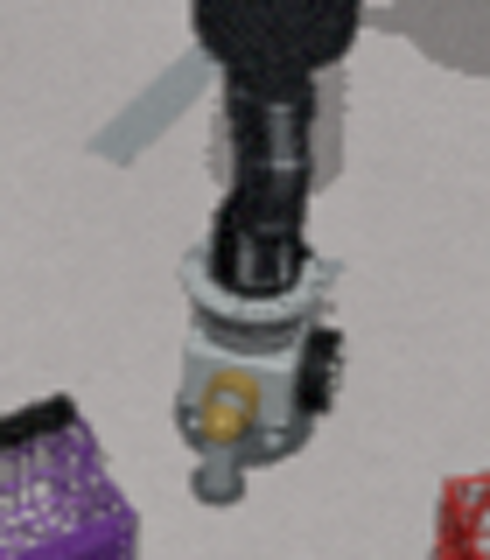

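arm_command:
  rows:
    - {"delta_rot": [0,0,0],"xyz": [0,0,0],"gripper": 0.06}
    - {"delta_rot": [0,0,0],"xyz": [0,0,0],"gripper": 0.07}
    - {"delta_rot": [0,0,0],"xyz": [0,0,0],"gripper": 0.07}
    - {"delta_rot": [0,0,0],"xyz": [0,0,-0.02],"gripper": 0.07}
    - {"delta_rot": [0,0,0],"xyz": [0,0,-0.03],"gripper": 0.07}
    - {"delta_rot": [0,0,0],"xyz": [0,0,-0.03],"gripper": 0.07}
    - {"delta_rot": [0,0,0],"xyz": [0.03,0,0],"gripper": 0.07}
    - {"delta_rot": [0,0,0],"xyz": [0.04,0,0],"gripper": 0.07}
    - {"delta_rot": [0,0,0],"xyz": [0.045,0,0],"gripper": 0.07}
    - {"delta_rot": [0,0,0],"xyz": [0.045,0,0],"gripper": 0.07}
    - {"delta_rot": [0,0,0],"xyz": [0.04,0,0],"gripper": 0.07}
    - {"delta_rot": [0,0,0],"xyz": [0.03,0,0],"gripper": 0.07}

```text
time: 18.1
tool_pos: [0.6007, -0.4949, 0.1909]
tcp_rot: [2.491, -1.914, 0.002]
wrist_force: [-1.2, 0.3, -0.9]
width: 0.821
```

```bash
python3 - <<'E'
from h import *
import pickle
st()
t=cam("top");s=cam("side");pickle.dump((t,s),open("c2.pkl","wb")); crop(t,"t9.png",415,475,180,230,12); crop(s,"s9.png",315,365,115,165,12)
E
```

```text
t 18.1 p [ 0.6007 -0.4949  0.1909] xyaw -1.3104 z [ 0.0008 -0.0007 -1.    ] q [-0.7211  0.4804  1.3877  0.      1.2725  0.5893] F [-1.1815  0.33   -0.9253] w 0.0701
```

View pics/t9.png

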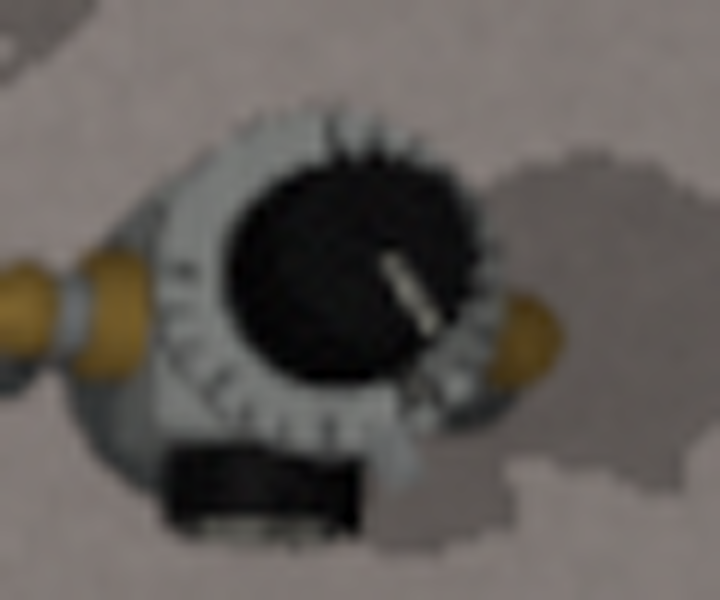

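View pics/s9.png

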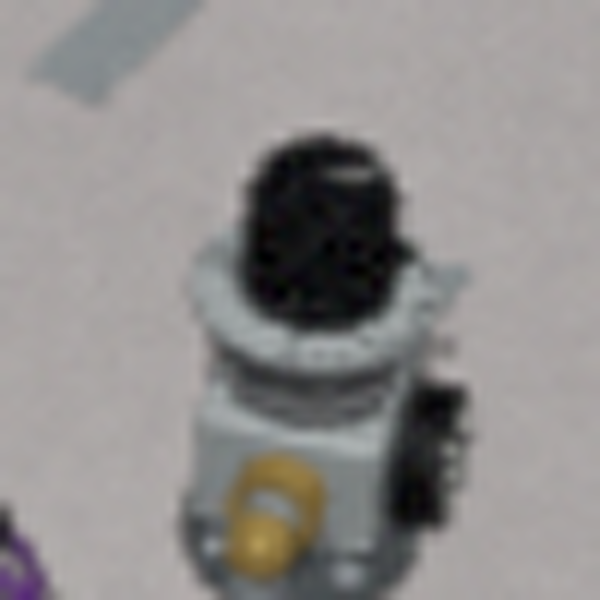

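```bash
python3 - <<'E'
from h import *
import pickle
t,s=pickle.load(open("c2.pkl","rb"))
g=lambda x,y:atz(t,400+(x+.5)/8-.5,175+(y+.5)/8-.5,.136)[:2]
f=lambda x,y,z=.136:atz(t,415+(x+.5)/12-.5,180+(y+.5)/12-.5,z)[:2]
a1,b1=g(378,200),g(411,160); a2,b2=f(387,255),f(432,333)
d1,d2=b1-a1,b2-a2
an=lambda d:np.arctan2(d[1],d[0])
print("dirs",an(d1),an(d2))
k=np.linalg.solve(np.c_[d1,-d2],a2-a1); C=a1+d1*k[0]; print("axis",C,"tips r",np.hypot(*(b1-C)),np.hypot(*(b2-C)),np.hypot(*(a1-C)),np.hypot(*(a2-C)))
# intensity-weighted line fit in this picture (atz)
px=t["pixels"].astype(float).sum(2)
def linefit(t,u0,u1,v0,v1,th):
    px=t["pixels"].astype(float).sum(2)
    P=[];w=[]
    for v in range(v0,v1):
        for u in range(u0,u1):
            if px[v,u]>th: P.append(atz(t,u,v,.136)[:2]);w.append(px[v,u]-th)
    P=np.array(P);w=np.array(w);c=(P*w[:,None]).sum(0)/w.sum();e=(P-c)*np.sqrt(w)[:,None]
    v_=np.linalg.svd(e)[2][0]; return c,v_,len(P)
c,v,n=linefit(t,446,452,200,209,110); print("now fit",c,an(v),an(-v),n)
t0,_=pickle.load(open("c0.pkl","rb"))
c0,v0,n0=linefit(t0,446,452,195,201,110); print("start fit",c0,an(v0),an(-v0),n0)
k=np.linalg.solve(np.c_[v0,-v],c-c0); print("axis fit",c0+v0*k[0])
for name,Cc in(("hand",C),("fit",c0+v0*k[0]),("depth",np.array([.5445,-.268]))):
    for q in((400,455),(405,470)):
        print(name,"clip",an(f(*q,.1)-Cc),np.hypot(*(f(*q,.1)-Cc)))
    print("  line centroid angles",an(c0-Cc),an(c-Cc))
E
```

```text
dirs -0.7315807522652409 -2.684412679575702
axis [ 0.5434 -0.2705] tips r 0.01746801237717178 0.01949003870516057 0.0016447340207646091 0.00192005278642076
now fit [ 0.5332 -0.2758] -2.6477775711404434 0.49381508244934963 19
start fit [ 0.551  -0.2775] 2.366303688053379 -0.7752889655364141 14
axis fit [ 0.5436 -0.2702]
hand clip -2.8648496174399063 0.038080359571514
hand clip -2.866664834662135 0.041261468376713475
  line centroid angles -0.7380685532527556 -2.6649265099491846
fit clip -2.857933269561796 0.038369745217869254
fit clip -2.8602653292912055 0.04155030492672551
  line centroid angles -0.7752889655364154 -2.6477775711404425
depth clip -2.8112799126317287 0.03991527112577619
depth clip -2.8169686383732495 0.0430884355387296
  line centroid angles -0.9704777809987429 -2.5380762441068416
```

arm_command:
  rows:
    - {"delta_rot": [0,0,0],"xyz": [-0.03,0,0],"gripper": 0.07}
    - {"delta_rot": [0,0,0],"xyz": [-0.04,0,0],"gripper": 0.07}
    - {"delta_rot": [0,0,0],"xyz": [-0.045,0,0],"gripper": 0.07}
    - {"delta_rot": [0,0,0],"xyz": [-0.045,0,0],"gripper": 0.07}
    - {"delta_rot": [0,0,0],"xyz": [-0.04,0,0],"gripper": 0.07}
    - {"delta_rot": [0,0,0],"xyz": [-0.03,0,0],"gripper": 0.07}
    - {"delta_rot": [0,0,0],"xyz": [0,0,0],"gripper": 0.07}

```text
time: 18.9
tool_pos: [0.5396, -0.2654, 0.1913]
tcp_rot: [-2.494, 1.908, 0.003]
wrist_force: [0.7, 0.0, -0.8]
width: 0.818
```

```bash
python3 - <<'E'
from h import *
to((.5412,-.2702,.112),-1.31)
E
```

```text
t 18.9 p [ 0.5396 -0.2654  0.1913] xyaw -1.3061 z [-0.0008  0.0021 -1.    ] q [-0.4994  0.1552  1.8096  0.0016  1.1785  0.8061] F [ 0.727   0.0488 -0.8295] w 0.0699
shift tool [ 0.0052 -0.0003  0.0793] world [ 0.0016 -0.0048 -0.0793] turn [0.0002 0.0023 0.0039] dyaw world -0.003869404630653772
```

arm_command:
  rows:
    - {"delta_rot": [0,0,0],"xyz": [0.001,0,0.03],"gripper": 0.07}
    - {"delta_rot": [0,0,0],"xyz": [0,0,0.03],"gripper": 0.07}
    - {"delta_rot": [0,0,0],"xyz": [0,0,0.013],"gripper": 0.07}
    - {"delta_rot": [0,0,0],"xyz": [0,0,0.006],"gripper": 0.07}
    - {"delta_rot": [0,0,0],"xyz": [0,0,0],"gripper": 0.07}

```text
time: 19.4
tool_pos: [0.541, -0.2711, 0.1118]
tcp_rot: [2.491, -1.914, -0.002]
wrist_force: [0.7, -0.8, -0.2]
width: 0.819
```

```bash
python3 - <<'E'
from h import *
to((.5412,-.2702,.112),-1.31)
E
```

```text
t 19.4 p [ 0.541  -0.2711  0.1118] xyaw -1.3101 z [-0.001   0.0006 -1.    ] q [-0.5057  0.2342  1.8724  0.      1.0361  0.8044] F [ 0.739  -0.7781 -0.2346] w 0.07
shift tool [-0.0008 -0.0004 -0.0002] world [0.0002 0.0009 0.0002] turn [ 0.0008  0.0008 -0.0001] dyaw world 8.982770003673757e-05
```

Good position. Grip, then turn 0.20.

arm_command:
  rows:
    - {"delta_rot": [0,0,0],"xyz": [-0.0006,0,0],"gripper": 0.05}
    - {"delta_rot": [0,0,0],"xyz": [0,0,0],"gripper": 0.036}
    - {"delta_rot": [0,0,0],"xyz": [0,0,0],"gripper": 0.036}
    - {"delta_rot": [0,0,0],"xyz": [0,0,0],"gripper": 0.036}
    - {"delta_rot": [0,0,0],"xyz": [0,0,0],"gripper": 0.036}
    - {"delta_rot": [0,0,0.07],"xyz": [0,0,0],"gripper": 0.036}
    - {"delta_rot": [0,0,0.07],"xyz": [0,0,0],"gripper": 0.036}
    - {"delta_rot": [0,0,0.06],"xyz": [0,0,0],"gripper": 0.036}
    - {"delta_rot": [0,0,0],"xyz": [0,0,0],"gripper": 0.036}
    - {"delta_rot": [0,0,0],"xyz": [0,0,0],"gripper": 0.036}
  force: 50

```text
time: 20.4
tool_pos: [0.5418, -0.2699, 0.1145]
tcp_rot: [-2.287, 2.152, -0.001]
wrist_force: [-1.4, 5.2, 6.4]
width: 0.496
```

```bash
python3 - <<'E'
from h import *
st(); print(bot.read_state()["torque"])
s=cam("side"); crop(s,"s10.png",315,365,115,165,12)
E
```

```text
t 20.4 p [ 0.5418 -0.2699  0.1145] xyaw -1.5102 z [ 0.0018  0.0005 -1.    ] q [-0.5041  0.2303  1.8718  0.0015  1.0382  1.0054] F [-1.3623  5.1504  6.427 ] w 0.0424
[ 0.6662  0.3619 -0.011 ]
```

View pics/s10.png

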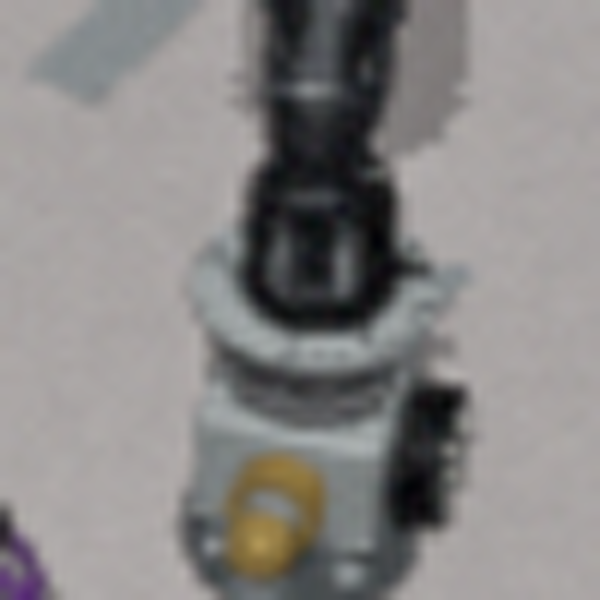

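```bash
python3 - <<'E'
from h import *
import pickle
_,s=pickle.load(open("c2.pkl","rb"))
C=np.array([.5435,-.2685])
for a in(-2.6,-2.66,-2.76,-2.86,-2.96):
    u,v=proj(s,[C[0]+.031*np.cos(a),C[1]+.031*np.sin(a),.1035]); u2,v2=proj(s,[C[0]+.038*np.cos(a),C[1]+.038*np.sin(a),.1])
    print(a,"nose",(u-315+.5)*12,(v-115+.5)*12,"clip",(u2-315+.5)*12,(v2-115+.5)*12)
E
```

```text
-2.6 nose 419.5489144937749 248.93685070559297 clip 441.5371318776922 253.37629770574756
-2.66 nose 421.81951084727643 253.06038425156976 clip 444.33472416602353 258.421000192787
-2.76 nose 424.7772363223205 260.08921694808555 clip 447.9899617124272 267.0243237778594
-2.86 nose 426.67339032356927 267.2535553101461 clip 450.35000119136294 275.7991030636126
-2.96 nose 427.48451812028406 274.4826614899748 clip 451.38453322279497 284.6589598338969
```

arm_command:
  rows:
    - {"delta_rot": [0,0,0],"xyz": [0,0,-0.0015],"gripper": 0.034}
    - {"delta_rot": [0,0,0],"xyz": [0,0,0],"gripper": 0.034}
    - {"delta_rot": [0,0,0],"xyz": [0,0,-0.0015],"gripper": 0.034}
    - {"delta_rot": [0,0,0],"xyz": [0,0,-0.0015],"gripper": 0.034}
    - {"delta_rot": [0,0,0],"xyz": [0,0,-0.0015],"gripper": 0.034}
    - {"delta_rot": [0,0,0],"xyz": [0,0,-0.0015],"gripper": 0.034}
    - {"delta_rot": [0,0,0],"xyz": [0,0,0],"gripper": 0.034}
  force: 80

```text
time: 21.15
tool_pos: [0.5416, -0.27, 0.1196]
tcp_rot: [-2.287, 2.152, -0.0]
wrist_force: [3.7, 4.4, -2.5]
width: 0.487
```

```bash
python3 - <<'E'
from h import *
st(); print(bot.read_state()["torque"])
E
```

```text
t 21.15 p [ 0.5416 -0.27    0.1196] xyaw -1.5102 z [ 0.001   0.0008 -1.    ] q [-0.5042  0.2253  1.8676  0.0013  1.0482  1.0053] F [ 3.7342  4.3774 -2.4597] w 0.0416
[ 0.6746 -0.5133 -0.042 ]
```

arm_command:
  rows:
    - {"delta_rot": [0,0,0],"xyz": [0,0,-0.0015],"gripper": 0.034}
    - {"delta_rot": [0,0,0],"xyz": [0,0,-0.0015],"gripper": 0.034}
    - {"delta_rot": [0,0,0],"xyz": [0,0,-0.0015],"gripper": 0.034}
    - {"delta_rot": [0,0,0],"xyz": [0,0,0],"gripper": 0.034}

```text
time: 21.55
tool_pos: [0.5416, -0.27, 0.1237]
tcp_rot: [-2.287, 2.152, -0.0]
wrist_force: [3.2, 4.2, -3.5]
width: 0.486
```

arm_command:
  rows:
    - {"delta_rot": [0,0,0],"xyz": [0,0,-0.0015],"gripper": 0.034}
    - {"delta_rot": [0,0,0],"xyz": [0,0,-0.0015],"gripper": 0.034}
    - {"delta_rot": [0,0,0],"xyz": [0,0,0],"gripper": 0.034}

```text
time: 21.85
tool_pos: [0.5415, -0.27, 0.1256]
tcp_rot: [-2.287, 2.152, 0.0]
wrist_force: [5.5, 2.3, -9.1]
width: 0.487
```

arm_command:
  rows:
    - {"delta_rot": [0,0,0],"xyz": [0,0,-0.0015],"gripper": 0.034}
    - {"delta_rot": [0,0,0],"xyz": [0,0,-0.0015],"gripper": 0.034}
    - {"delta_rot": [0,0,0],"xyz": [0,0,0],"gripper": 0.034}

```text
time: 22.15
tool_pos: [0.5412, -0.2699, 0.1261]
tcp_rot: [-2.287, 2.153, 0.001]
wrist_force: [10.7, 0.2, -18.8]
width: 0.486
```

arm_command:
  rows:
    - {"delta_rot": [0,0,0],"xyz": [0,0,-0.0015],"gripper": 0.034}
    - {"delta_rot": [0,0,0],"xyz": [0,0,0],"gripper": 0.034}

```text
time: 22.35
tool_pos: [0.5411, -0.2699, 0.1264]
tcp_rot: [-2.287, 2.153, 0.002]
wrist_force: [12.5, -2.1, -25.8]
width: 0.486
```

```bash
python3 - <<'E'
from h import *
st()
s=cam("side"); crop(s,"s11.png",315,365,115,165,12)
E
```

```text
t 22.35 p [ 0.5411 -0.2699  0.1264] xyaw -1.5103 z [-0.0003  0.0012 -1.    ] q [-0.5044  0.2184  1.8622  0.001   1.0617  1.0053] F [ 12.4633  -2.118  -25.8198] w 0.0415
```

View pics/s11.png

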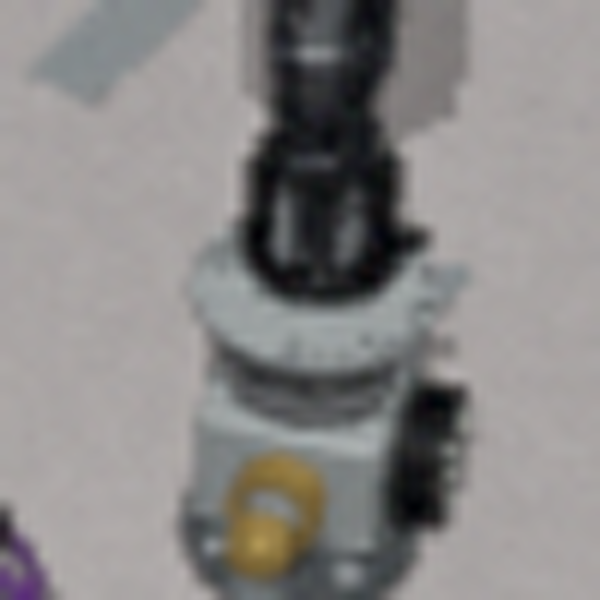

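arm_command:
  rows:
    - {"delta_rot": [0,0,0],"xyz": [0,0,0.003],"gripper": 0.034}
    - {"delta_rot": [0,0,0],"xyz": [0,0,0],"gripper": 0.05}
    - {"delta_rot": [0,0,0],"xyz": [0,0,0],"gripper": 0.07}
    - {"delta_rot": [0,0,0],"xyz": [0,0,0],"gripper": 0.07}
    - {"delta_rot": [0,0,0],"xyz": [0,0,-0.02],"gripper": 0.07}
    - {"delta_rot": [0,0,0],"xyz": [0,0,-0.03],"gripper": 0.07}
    - {"delta_rot": [0,0,0],"xyz": [0,0,-0.03],"gripper": 0.07}

```text
time: 23.1
tool_pos: [0.5406, -0.2708, 0.2101]
tcp_rot: [2.287, -2.153, 0.0]
wrist_force: [0.5, 0.6, -0.1]
width: 0.823
```

arm_command:
  rows:
    - {"delta_rot": [0,0,0],"xyz": [0.03,0,0],"gripper": 0.07}
    - {"delta_rot": [0,0,0],"xyz": [0.04,0,0],"gripper": 0.07}
    - {"delta_rot": [0,0,0],"xyz": [0.045,0,0],"gripper": 0.07}
    - {"delta_rot": [0,0,0],"xyz": [0.045,0,0],"gripper": 0.07}
    - {"delta_rot": [0,0,0],"xyz": [0.04,0,0],"gripper": 0.07}
    - {"delta_rot": [0,0,0],"xyz": [0.03,0,0],"gripper": 0.07}
    - {"delta_rot": [0,0,0],"xyz": [0,0,0],"gripper": 0.07}

```text
time: 23.8
tool_pos: [0.554, -0.5049, 0.2094]
tcp_rot: [2.283, -2.156, 0.004]
wrist_force: [0.0, -0.8, -0.4]
width: 0.816
```

```bash
python3 - <<'E'
from h import *
import pickle
st()
t=cam("top");s=cam("side");pickle.dump((t,s),open("c3.pkl","wb")); crop(t,"t12.png",415,475,180,230,12); crop(s,"s12.png",215,390,110,350,3)
for c in(t,s):
    W=world(c); d=W[...,:2]-[.544,-.269]; m=(np.hypot(d[...,0],d[...,1])<.017)&(W[...,2]>.12); print("knob top z",np.median(W[m][:,2]),m.sum())
E
```

```text
t 23.8 p [ 0.554  -0.5049  0.2094] xyaw -1.5137 z [ 0.0007 -0.0032 -1.    ] q [-0.7714  0.4143  1.4467 -0.0019  1.2778  0.7429] F [ 0.0244 -0.7601 -0.3635] w 0.0697
knob top z 0.14602036337693777 164
knob top z 0.14549731965451848 58
```

View pics/t12.png

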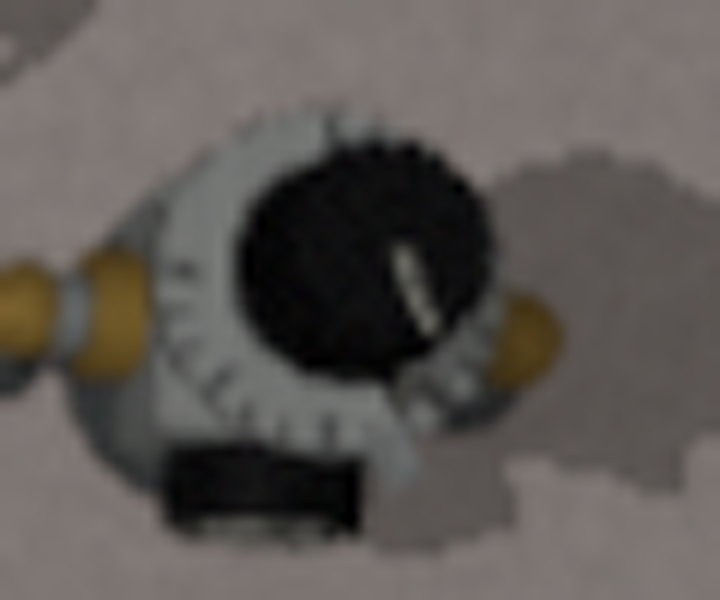

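View pics/s12.png

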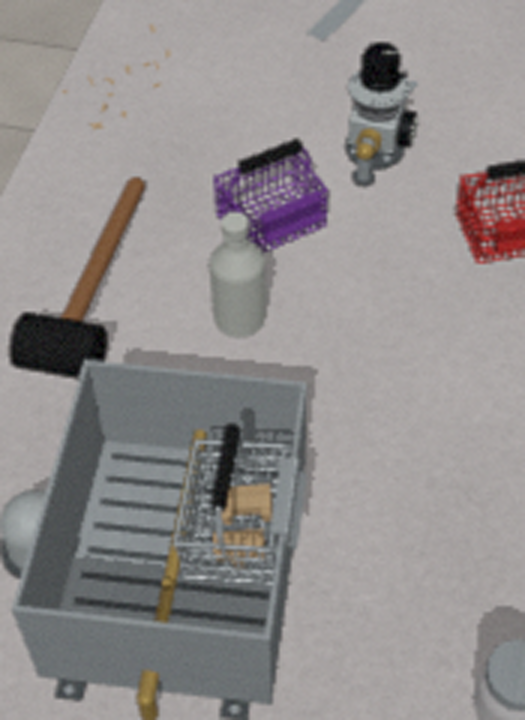

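```bash
python3 - <<'E'
from h import *
import pickle
t,s=pickle.load(open("c3.pkl","rb"))
f=lambda x,y,z=.146:atz(t,415+(x+.5)/12-.5,180+(y+.5)/12-.5,z)[:2]
an=lambda d:np.arctan2(d[1],d[0]); C=np.array([.5435,-.2703])
a,b=f(401,248),f(433,328); print(a,b,an(b-a),an((a+b)/2-C),an(b-C))
px=t["pixels"].astype(float).sum(2)
P=[];w=[]
for v in range(199,209):
    for u in range(446,453):
        if px[v,u]>110: P.append(atz(t,u,v,.146)[:2]);w.append(px[v,u]-110)
P=np.array(P);w=np.array(w);c=(P*w[:,None]).sum(0)/w.sum();v=np.linalg.svd((P-c)*np.sqrt(w)[:,None])[2][0]
print(len(P),c,an(v),an(-v),an(c-C))
# clip centroid
W=world(t)
for C in(C,):
    d=W[...,:2]-C;r=np.hypot(*np.moveaxis(d,-1,0));m=(r>.037)&(r<.046)&(abs(W[...,2]-.1)<.005)&(d[...,0]<0)
    cc=np.array([atz(t,u,v,.1)[:2] for v,u in np.argwhere(m)])-C
    print("clip",len(cc),an(cc.mean(0)),np.percentile(np.arctan2(cc[:,1],cc[:,0]),[0,50,100]))
E
```

```text
[ 0.5413 -0.2715] [ 0.5253 -0.2766] -2.8307642653379457 -2.788461392033973 -2.8068570187116335
20 [ 0.5322 -0.2739] -2.7950183791070935 0.3465742744826997 -2.830591692390799
clip 10 -2.974656974365337 [-2.9844 -2.8528  1.7758]
```

```bash
python3 - <<'E'
from h import *
import pickle
t,s=pickle.load(open("c3.pkl","rb"))
im=cv2.resize(t["pixels"][203:225,436:462,::-1],None,fx=24,fy=24,interpolation=cv2.INTER_CUBIC)
im=cv2.convertScaleAbs(im,alpha=1.8)
cv2.imwrite("pics/t13.png",im)
im=cv2.resize(s["pixels"][122:147,338:360,::-1],None,fx=24,fy=24,interpolation=cv2.INTER_CUBIC)
cv2.imwrite("pics/s13.png",cv2.convertScaleAbs(im,alpha=1.3))
C=[.5435,-.2703]
for a in(-2.76,-2.81,-2.86,-2.91):
  for r,z in((.031,.113),(.031,.108),(.044,.1)):
    p=[C[0]+r*np.cos(a),C[1]+r*np.sin(a),z];u,v=proj(t,p);p[1]+=.0018;u2,v2=proj(s,p)
    print(a,r,z,"top",(u-436+.5)*24,(v-203+.5)*24,"side",(u2-338+.5)*24,(v2-122+.5)*24)
E
```

```text
-2.76 0.031 0.113 top 334.4423568596276 261.47162215865137 side 302.32985343044356 300.01568989081625
-2.76 0.031 0.108 top 321.2755164694454 268.8878414825597 side 299.81017635551234 327.53878723765183
-2.76 0.044 0.1 top 356.6544522552067 397.5884588200538 side 385.2244248577713 361.5890196311898
-2.81 0.031 0.113 top 320.29167111487004 267.1716367422382 side 304.5097952431511 307.15533425246986
-2.81 0.031 0.108 top 307.18416593553 274.5641093319816 side 301.98221269030864 334.6782620582035
-2.81 0.044 0.1 top 336.7576351816333 405.61799630270525 side 388.37780313046096 371.70372257901
-2.86 0.031 0.113 top 305.8359943341725 272.15454611371456 side 306.14928911402603 314.34521103525276
-2.86 0.031 0.108 top 292.7892713960591 279.52624586701177 side 303.61528924155346 341.8679624906099
-2.86 0.044 0.1 top 316.4305758653609 412.63745950428984 side 390.77259858624575 381.89568125287406
-2.91 0.031 0.113 top 291.1118705675676 276.40759932366086 side 307.24307460107 321.56752485546326
-2.91 0.031 0.108 top 278.1272215239105 283.7615545489648 side 304.70416803655644 349.09009308405484
-2.91 0.044 0.1 top 295.7248964925402 418.62871652343483 side 392.4005278618097 392.13979023472734
```

View pics/t13.png

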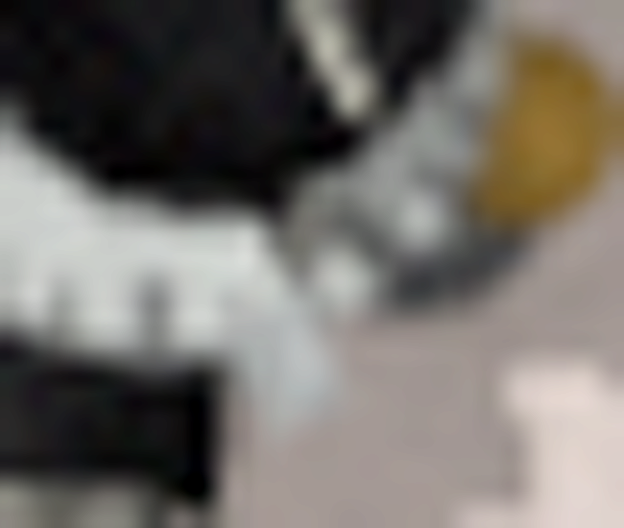

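View pics/s13.png

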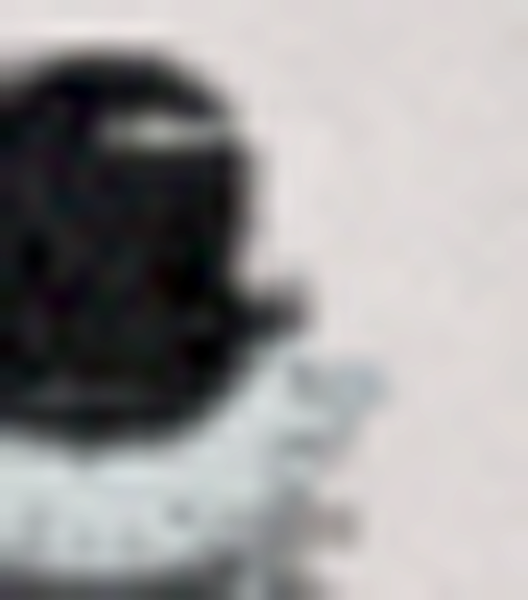

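```bash
python3 - <<'E'
from h import *
import pickle
from scipy.optimize import least_squares
from scipy.ndimage import map_coordinates
ims=[pickle.load(open(f"c{i}.pkl","rb"))[0] for i in(0,2,3)]
def rect(t,z,C,h=.05,n=401):
    g=np.linspace(-h,h,n); X,Y=np.meshgrid(C[0]+g,C[1]+g,indexing="ij")
    T=t["camera_from_world"];K=t["intrinsics"];P=np.stack([X,Y,np.full_like(X,z)],-1)@T[:3,:3].T+T[:3,3]
    u=K[0,0]*P[...,0]/-P[...,2]+K[0,2];v=K[1,1]*P[...,1]/P[...,2]+K[1,2]
    return np.stack([map_coordinates(t["pixels"][...,k].astype(float),[v,u],order=1) for k in range(3)],-1)
C0=np.array([.5435,-.2695])
# rectified dial plane for viewing: +x up, +y left
for i,t in zip((0,2,3),ims):
    r=rect(t,.099 if i==0 else .099,C0); r=r[::-1,::-1]
    im=np.clip(cv2.resize(r[...,::-1],(600,600))*1.8,0,255).astype(np.uint8)
    cv2.circle(im,(300,300),216,(0,0,255),1)
    cv2.imwrite(f"pics/rect{i}.png",im)
E
```

```text
(no output)
```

View pics/rect3.png

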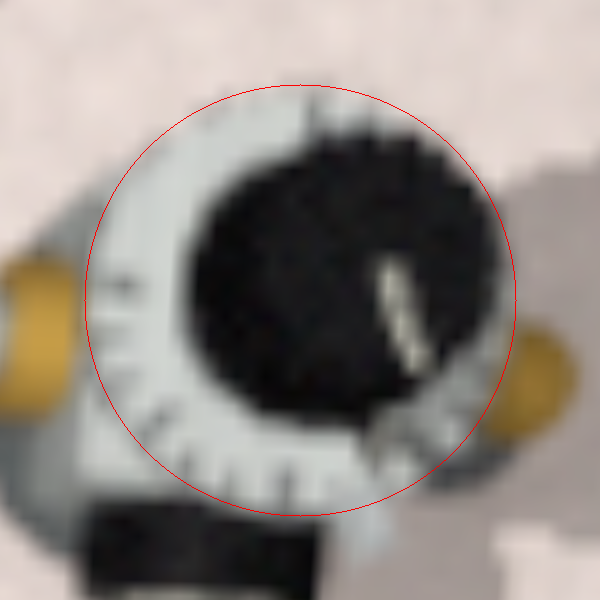

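View pics/rect0.png

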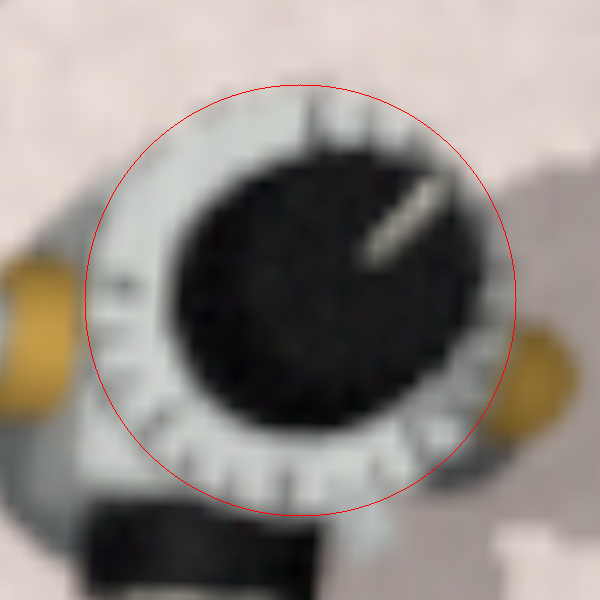

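```bash
python3 - <<'E'
from workcell import bot
print(bot.read_state()["time"]); print(bot.finish_job())
E
```

```text
23.9
the job is handed in; nothing more can be done
None
```

The basket is hung in the bin and the regulator is set and locked. I handed the job in at 23.9 s of the 66 s allowed.

- **Basket:** It hangs by its lip on the bin's −x wall, which faces the robot. I lowered it until the rim took its weight and then opened the jaws slowly. The last picture shows it inside the bin with both wooden parts in it and the slight lean expected.
- **Regulator:** I turned the knob about 2.05 rad clockwise in two steps, letting go in between to check from above. Only after that did I pull it up, to about 26 N against the stop. Afterwards the cameras measured its top at 146.0 and 145.5 mm, which is fully out.
- **Pointer setting:** My best estimate is −2.83 rad for the pointer and about −2.85 rad for the clip, against a half-width of about 0.1 rad. The readings vary with which measured knob axis I use. The worst pairing left a gap of about 0.09 rad. One side-camera reading of the nose gave about 0.12 rad, but that depends on an assumed height for the nose.
- **Other items:** The mallet, glue bottle, screw jar and the purple and red baskets were not touched. The arm ended clear of everything.

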